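# Lock the fixture block with its cam

### The arm

A 6-joint arm with a two-finger parallel gripper is mounted at the origin on the work surface. World frame = base frame: x ahead of the robot, y to its left, z up, the work surface at z = 0. Lengths are in mm, angles in rad, forces in N, time in s.
With the tool pointing down it reaches from about 350 to 975 mm from the base axis. Payload 7.1 kg.
Tool frame: the origin (TCP) lies on the front face of the gripper's body, between the roots of the fingers; the fingertips stand 80 mm ahead of it and the grasp point (between the pads) lies 61 mm ahead of it (ctrl.tcp_to_grasp is the distance from the TCP to the grasp point, in mm); z points along the fingers, y is the direction in which the jaws open and shut (so a half turn about z gives the same grasp; the last joint's range is limited). The gripper opens to 88 mm and grips with 3 to 60 N. Pads are 20 mm wide; open, the fingers measure 115 mm over their backs; the gripper's body (75 mm by 178 mm) begins 61 mm behind the grasp point.
Start: joints at [-1.186, 0.423, 1.63, -0, 1.089, -0.019], TCP at [245.588, -574.71, 302.675] pointing down, gripper open.
Joint ranges: [-3, 3], [-0.9, 2.11], [0.09, 2.58], [-1.31, 4.45], [0.11, 2.69], [-2.54, 2.54]. Speed limits (rad/s): [2.39, 2.39, 3.01, 3.14, 3.14, 3.14].

### API

Orientations are given as a rotation vector (axis times angle).
In Python, from workcell import telemetry, get_image, ctrl gives the robot as it stands.
- The arm moves only by the tool send_rows, never from a script. Its argument "rows" is a list of rows, each a list of 5 numbers: the shift along the tool's x, y, z in m, then the turn about the tool's z in rad, then the opening, from -1 (shut) to 1 (fully open). A call has 1 to 5 rows; each row shifts and turns the commanded pose from where the row before left it, along the tool's axes as they then stand; what a row does not reach is not made up. A row lasts 1/10 s, in which the tool goes at most 50 mm and 8.59 degrees, less where a joint would pass 70% of its speed; a pose out of reach is approached as far as the arm can. A call with a gripper value outside its range is refused whole. The fingers move at their own pace and stop on an object; the grip force is fixed at half the most. Time passes only in rows, so rows that do not move let the fingers close. It gives the time, the measured TCP pose, the force and the opening at its end, in the units of the state.
- telemetry.get_obs(): the state, without advancing time (a new reading comes with each control period).
- get_image(name): name is "scene" or "top" or "wrist"; returns a dict with "color" (384x512x3 uint8, blue, green, red), "z_map" (384x512 float32, mm along the optical axis (not along the pixel's ray), 0 where there is no reading), "camera_matrix" (3x3 intrinsics, pixels), "rvec" (rotation vector, rad) and "tvec" (3), from world to camera coordinates, as OpenCV has them. Camera axes: x right, y down, z forward; pixel columns grow to the right and rows downward; lengths in mm; the calibration is good to about 2 mm. A picture is of the moment at which its call begins.
- ctrl.close_job(): hands the job in, once; it reports no verdict.
The state is a dict: "t": time; "qpos": joint angles; "qvel": joint speeds; "joint_torque": joint torques, N m; "ee_pos": TCP position; "orientation": TCP orientation; "ft_force": force on the tool from outside, world axes, zero at the start; "moment": the same for the moment, N m; "width": finger opening in mm.
Only numpy, scipy, OpenCV 4.12 (cv2) and the standard library are available. Lean on these libraries where they do the work, as an engineer would, in place of code of your own. Each camera call takes 0.05 s, during which the arm holds its last target.

### The job

On the router fixture, gently push the loose wooden block along its channel until its bolt head is inside the cam block. Then take the stubby screwdriver from its stand, seat its blade in the cam's slot and turn the cam clockwise (seen from above) until it has drawn the block tight against the stop plate, and stop there without forcing it. Put the screwdriver back upright in its stand, blade down, and leave the other things on the bench alone.

Things in the scene. Friction and masses are not known exactly. Their poses are not given: they have to be found in the camera images.
- stop_face (a point): Centre of the front (stop) face of the fixed cam block: pale wood, 62 x 86 x 25 mm, on a brown board 200 x 100 x 12 mm that is yawed up to 0.45 rad either way. 27 mm above the bench. x is level, the way the loose block is pushed (at yaw 0 away from the robot); z up. An 18 mm wide opening for the bolt is in the middle. The cam's upright axis is at x = +27 mm.
- plunger_l (a joint): Travel (m) of one of two steel spring plungers, 8 mm thick, at y = +20 and -20 mm of stop_face. At 0 it stands 5 mm out of the face towards -x; at 0.005 it is flush. 0.8 N per mm each: 8 N for both when flush. They push the block back until the cam holds it.
- board_end (a point): Middle of the open end of the block's channel, on the board's top face, 12 mm above the bench; axes as stop_face, which lies 128 mm along +x. The channel runs between two plywood rails 62 mm apart, 12 mm high, tops 24 mm above the bench.
- block_face (a point): Point on the front face, at the bolt, of the loose laminated wood block: 70 mm long (x), 60 wide (y), 42 high, 0.7 kg (steel core), on the board between the rails with 1 mm play. The point is 27 mm above the bench, the block's top 54 mm; x points to the cam block; its rear face is at x = -70 mm. The bolt's 14 mm steel ball head has its centre at x = +18 mm. Sliding friction about 2 N.
- cam_slot (a point): Middle of the slot's mouth on top of the cam, an aluminium disc 50 mm across on the cam block; straight slot 20 mm long, 5 mm wide, 8 mm deep with a dark floor. 46 mm above the bench, on the cam's axis. x runs along the slot (both ends alike), z up. It turns with the cam.
- cam (a joint): Turn of the cam, rad, growing clockwise seen from above. Starts at 0 to 0.15, open to the block. At 0 the slot lies along the push direction. From about 0.6 the hook takes the ball, if the block's face is within 6 mm of the stop face, and draws it in, some 6 mm per rad. Empty it turns with 0.06 N m; drawing takes up to 0.1 more; 0.2 more than empty is tight; 0.35 more is forced. It stays as left.
- driver: Stubby flat-blade screwdriver, 112 mm long, 0.11 kg, upright in its stand, blade down. Origin: middle of the blade's tip; z up to the handle, x along the blade's width. Blade 16 mm wide (x), 3 thick (y), 14 high; shank 10 mm thick up to z = 42; black collar 34 mm across, z 42 to 50; grey square handle 24 x 24 mm, sides along x and y, z 50 to 112.
- stand_hole0 (a point): Middle of the mouth of the square hole, 22 x 22 mm, right through the plywood stand, a fixed block 70 x 70 x 50 mm. The point is 50 mm above the bench, z up. The driver hangs in it by its collar, blade tip 42 mm below this point; the hole takes the blade at any yaw.
- dish: Bystander: round pale wooden dish, 110 mm across, 20 mm high; origin under its centre. Stands clear of the work.
- collet_nut: Bystander: dark steel ring nut, 42 mm across, 22 mm high; origin under its centre.
- glue: Bystander: white bottle, 48 mm across, 120 mm high; origin under its centre.
- stop_plate: Adjustable dark steel U-shaped plate, 60 x 23 mm, on the stop face, against which the block is drawn tight. Origin: middle of its front, 27 mm above the bench; axes as stop_face. It is clamped anywhere from 0.5 to 4 mm in front of the stop face, so the block comes tight at a different turn of the cam each time (about 0.9 to 1.7 rad), to be felt.

How it is judged:
By the outcome, as a careful person would: the job done as asked, in the order asked, and still so for the second after the job is handed in, with the robot touching nothing.
It also fails if it takes over 72 s, if anything falls off the work surface, if the arm or the gripper's body presses on something with over 40 N, if the wrist force passes 120 N, or if a joint passes its speed limit or range.

## Working session

There is one attempt and no reset: what is moved stays moved. The work goes in short steps, Python scripts to look and compute and a tool call to move; the robot and the scene stay as the last step left them, time stands still between calls to the robot, and variables do not carry over. Pictures are saved under pics/ and viewed, and the job is handed in when it is done.

Besides the shell and the picture viewer there is one more tool, called after "Emit:" by a JSON object that holds its "fn" and its "kwargs". send_rows: Moves the arm, as the interface text tells. Its arguments: {"type":"object","properties":{"rows":{"type":"array"}},"required":["rows"]}

```bash
ls; mkdir -p pics; python3 - <<'E'
from workcell import telemetry, get_image, ctrl
import cv2,numpy as np
o=telemetry.get_obs();print(o)
for n in ["scene","top","wrist"]:
    d=get_image(n);cv2.imwrite(f"pics/{n}0.png",d["color"]);np.savez(f"pics/{n}0.npz",**d)
    R=cv2.Rodrigues(d["rvec"])[0];print(n,-R.T@d["tvec"].ravel(),d["camera_matrix"])
E
```

```text
pics
{'t': 0.0, 'qpos': array([-1.18597612e+00,  4.23817179e-01,  1.63069134e+00, -1.50987176e-05,
        1.08862329e+00, -1.90132854e-02]), 'qvel': array([ 9.91033839e-04, -1.30339335e-03, -1.70963807e-03, -6.33693600e-04,
        6.79448558e-05,  9.16153745e-04]), 'joint_torque': array([ 1.81372554e-03, -5.44610596e+01, -2.73670167e+01,  6.44923886e-02,
        2.28003185e-02, -1.09407472e-04]), 'ee_pos': array([ 245.43854617, -574.31008891,  301.91586285]), 'orientation': array([-3.07628540e+00, -6.29746309e-01,  4.60176431e-04]), 'ft_force': array([ 1.01258694,  0.39386692, -0.29782139]), 'moment': array([-0.04110964,  0.02926723,  0.02664218]), 'width': 87.31418315991992}
scene [1093.40989421  449.66140874  601.22286407] [[375.03418595   0.         254.08883813]
 [  0.         375.03418595 189.44591979]
 [  0.           0.           1.        ]]
top [ 354.90371308   -4.40530566 1213.88260271] [[452.96843355   0.         261.63038517]
 [  0.         452.96843355 190.00713476]
 [  0.           0.           1.        ]]
wrist [ 304.24538195 -547.8965282   385.14014183] [[268.35452222   0.         255.24318545]
 [  0.         268.35452222 192.32930199]
 [  0.           0.           1.        ]]
```

View pics/scene0.png

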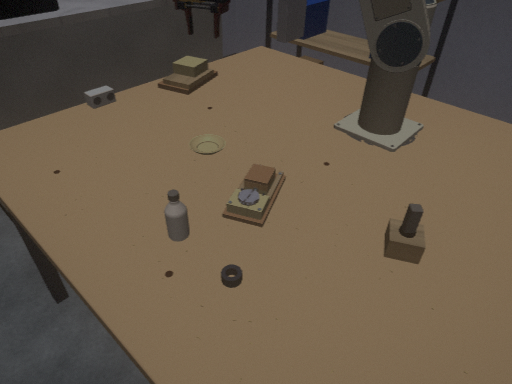

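View pics/top0.png

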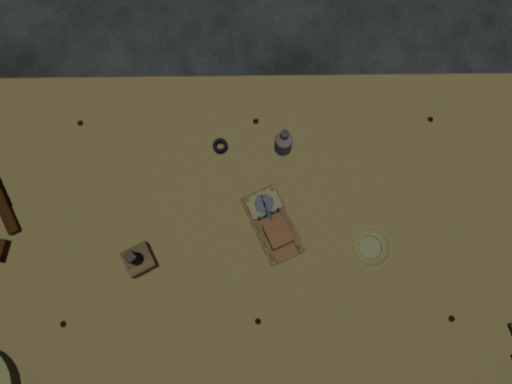

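View pics/wrist0.png

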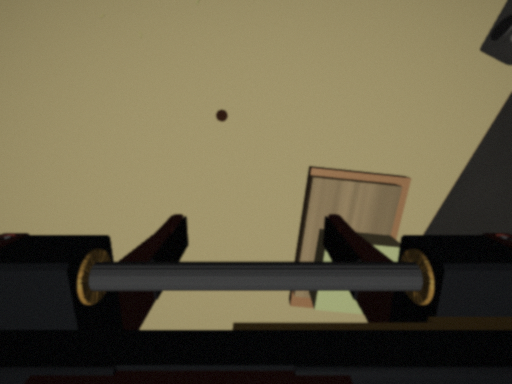

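```bash
cat > h.py <<'E'
import cv2,numpy as np
def load(n): return dict(np.load(f"pics/{n}.npz"))
def ray(d,u,v):
    R=cv2.Rodrigues(d["rvec"])[0];t=d["tvec"].ravel();K=d["camera_matrix"]
    c=-R.T@t; r=R.T@np.linalg.inv(K)@np.array([u,v,1.]); return c,r
def onz(d,u,v,z):
    c,r=ray(d,u,v); return c+r*(z-c[2])/r[2]
def proj(d,p):
    return cv2.projectPoints(np.array(p,float).reshape(-1,3),d["rvec"],d["tvec"],d["camera_matrix"],None)[0].reshape(-1,2)
def deproj(d,u,v):
    c,r=ray(d,u,v); return c+r*d["z_map"][int(v),int(u)]
def snap(n,tag):
    from workcell import get_image
    d=get_image(n);cv2.imwrite(f"pics/{tag}.png",d["color"]);np.savez(f"pics/{tag}.npz",**d);return d
E
python3 - <<'E'
from h import *
T=load("top0");S=load("scene0");W=load("wrist0")
for d in (T,S,W): print(cv2.Rodrigues(d["rvec"])[0].round(2).tolist(),(d["z_map"]>0).mean())
print("top",[ (p,deproj(T,*p).round()) for p in [(265,204),(278,233),(139,260),(370,246),(220,146),(284,140),(258,321)]])
print("scene",[ (p,deproj(S,*p).round()) for p in [(249,196),(261,175),(405,240),(207,146),(232,275),(177,225),(380,125)]])
print(proj(T,[0,0,0]),proj(S,[0,0,0]),proj(W,[0,0,0]))
cv2.imwrite("pics/topc.png",cv2.resize(T["color"][170:280,110:320],None,fx=3.8,fy=3.8,interpolation=cv2.INTER_CUBIC))
cv2.imwrite("pics/scenec.png",cv2.resize(S["color"][150:270,210:440],None,fx=3.4,fy=3.4,interpolation=cv2.INTER_CUBIC))
E
```

```text
[[-0.01, -1.0, 0.0], [-0.97, 0.01, -0.23], [0.23, -0.01, -0.97]] 0.9959767659505209
[[-0.68, 0.73, 0.02], [0.44, 0.43, -0.78], [-0.58, -0.53, -0.62]] 0.99591064453125
[[0.39, -0.92, -0.0], [-0.89, -0.38, 0.24], [-0.22, -0.09, -0.97]] 0.9406941731770834
top [((265, 204), array([597., -22.,  44.])), ((278, 233), array([519., -54.,  54.])), ((139, 260), array([452., 294.,  77.])), ((370, 246), array([ 488., -301.,    4.])), ((220, 146), array([774., 102.,   2.])), ((284, 140), array([757., -73.,  95.])), ((258, 321), array([299.,   0.,  -0.]))]
scene [((249, 196), array([594., -23.,  38.])), ((261, 175), array([528., -44.,  55.])), ((405, 240), array([483., 313.,  50.])), ((207, 146), array([ 483., -302.,    7.])), ((232, 275), array([765.,  95.,   1.])), ((177, 225), array([780., -54.,  50.])), ((380, 125), array([65., 32., 45.]))]
[[259.32177154 449.29342314]] [[377.73044994 127.01081325]] [[-173.29414189  170.91938873]]
```

View pics/topc.png

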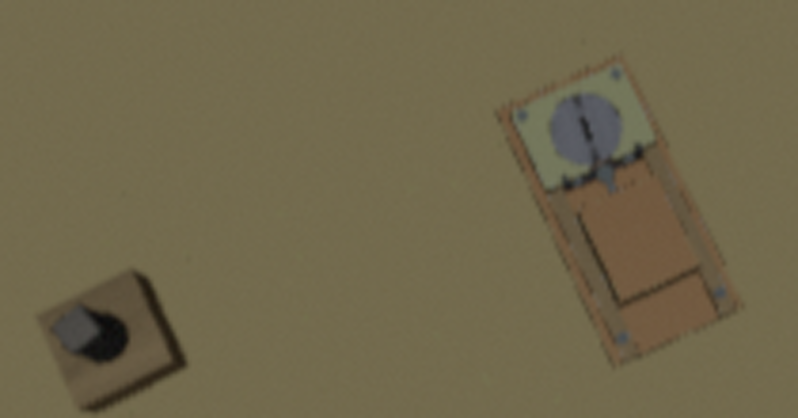

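View pics/scenec.png

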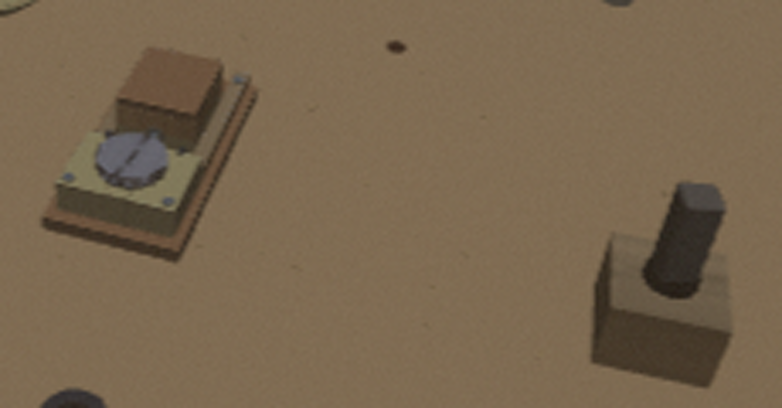

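```bash
cat >> h.py <<'E'
def cloud(d):
    R=cv2.Rodrigues(d["rvec"])[0];t=d["tvec"].ravel();K=d["camera_matrix"]
    h,w=d["z_map"].shape;v,u=np.mgrid[:h,:w]
    r=np.stack([(u-K[0,2])/K[0,0],(v-K[1,2])/K[1,1],np.ones_like(u)],-1)*d["z_map"][...,None]
    P=(r-t)@R; P[d["z_map"]==0]=np.nan; return P
def rect(P,m):
    q=P[m][:,:2].astype(np.float32); (c,s,a)=cv2.minAreaRect(q); return np.round(c,1),np.round(s,1),round(a,2),len(q)
E
python3 - <<'E'
from h import *
for n in("top0","scene0"):
    d=load(n);P=cloud(d);x,y,z=P[...,0],P[...,1],P[...,2]
    print(n,"table z",np.nanmedian(z))
    fx=(abs(x-545)<150)&(abs(y+40)<110)
    print("board",rect(P,fx&(z>7)))
    print("block",rect(P,fx&(z>50)),np.median(z[fx&(z>50)]))
    print("camblock",rect(P,fx&(z>33)&(z<49)), )
    print("cam",rect(P,fx&(z>43.)&(z<49)))
    st=(abs(x-470)<90)&(abs(y-300)<90)
    print("stand",rect(P,st&(z>44)&(z<53)))
    print("handle",rect(P,st&(z>60)), rect(P,st&(z>97)),np.nanmax(z[st]))
E
```

```text
top0 table z 0.2672418991983294
board (array([547.5, -42.5]), array([292.2, 210.4]), 0.76, 2794)
block (array([553.5, -38.2]), array([143.6,  60. ]), 23.71, 658) 54.730029026004075
camblock (array([559. , -35.5]), array([155.2,  86. ]), 24.28, 715)
cam (array([556.5, -41.9]), array([150. ,  68.2]), 19.82, 210)
stand (array([456. , 306.5]), array([70. , 71.7]), 26.46, 473)
handle (array([455.7, 305. ]), array([27.3, 25.8]), 36.35, 184) (array([456.6, 305.8]), array([25.6, 24.2]), 39.34, 130) 124.534301765899
scene0 table z -0.309859092257267
board (array([550.2, -39.9]), array([202.4, 100.1]), 24.1, 2252)
block (array([522.1, -52.5]), array([73.2, 60. ]), 24.12, 419) 53.483277631983015
camblock (array([561.6, -34.9]), array([154.7,  86.4]), 24.4, 848)
cam (array([556.7, -36.8]), array([143.4,  57.7]), 22.07, 294)
stand (array([459. , 306.2]), array([74.7, 70.6]), 27.08, 646)
handle (array([460.4, 306.3]), array([25.5, 24.6]), 39.62, 445) (array([460., 306.]), array([24.4, 24.6]), 39.62, 226) 121.32400858210768
```

```bash
python3 - <<'E'
from h import *
for n in("top0","scene0"):
    d=load(n);P=cloud(d);x,y,z=P[...,0],P[...,1],P[...,2]
    fx=(abs(x-545)<140)&(abs(y+40)<95)
    def cc(m):
        k,l,s,c=cv2.connectedComponentsWithStats(m.astype(np.uint8),connectivity=4);i=1+np.argmax(s[1:,4]);return l==i
    print("board",rect(P,cc(fx&(z>6))))
    th=np.radians(24.1);ux=np.array([np.cos(th),np.sin(th)])
    a=(x-550)*ux[0]+(y+40)*ux[1]; b=-(x-550)*ux[1]+(y+40)*ux[0]
    print("block top",rect(P,cc(fx&(z>50)&(a<15))))
    print("cam block",rect(P,cc(fx&(z>33)&(z<50)&(a>25))))
    # cam by colour: bluish
    c=d["color"].astype(int); m=cc(fx&(a>10)&(z>33)&(z<50)&(c[...,0]>c[...,2]-5))
    print("cam",rect(P,m),np.nanmedian(z[m]))
    print("rails",rect(P,fx&(z>18)&(z<30)))
    for zz in range(0,60,6): print(zz,((fx)&(z>zz)&(z<=zz+6)).sum(),end=' ')
    print()
E
```

```text
board (array([547.3, -40.2]), array([200.3, 101.7]), 24.2, 2757)
block top (array([520.1, -52.8]), array([70.7, 60. ]), 23.74, 624)
cam block (array([601.3, -16.4]), array([62.3, 86. ]), 24.31, 702)
cam (array([598.3, -19. ]), array([45.9, 47.5]), 0.71, 236) 46.527433754054215
rails (array([535. , -46.1]), array([172.9,  94.7]), 24.05, 489)
0 2835 6 372 12 530 18 202 24 287 30 127 36 395 42 190 48 326 54 400 
board (array([550.2, -39.9]), array([202.4, 100.1]), 24.1, 2272)
block top (array([522.1, -52.5]), array([73.2, 60. ]), 24.12, 419)
cam block (array([603. , -16.1]), array([63.8, 86.4]), 24.4, 685)
cam (array([598.5, -19.9]), array([47.6, 47.7]), 28.47, 216) 45.77081188331117
rails (array([546. , -41.9]), array([190.5,  86.6]), 24.43, 425)
0 1335 6 281 12 216 18 218 24 207 30 209 36 397 42 305 48 299 54 140
```

Emit:
{"fn": "send_rows", "kwargs": {"rows": [[0.026,-0.025,0,-0.018,1],[0.026,-0.025,0,0,1],[0.026,-0.025,0,0,1],[0.026,-0.025,0,0,1],[0.026,-0.025,0,0,1]]}}

```text
t: 0.65
ee_pos: [313.8, -406.3, 302.5]
orientation: [-3.072, -0.657, 0.0]
ft_force: [0.6, -0.5, 0.3]
width: 87.7
```

Emit:
{"fn": "send_rows", "kwargs": {"rows": [[0.026,-0.025,0,0,1],[0.026,-0.025,0,0,1],[0.026,-0.025,0,0,1],[0.026,-0.025,0,0,1],[0.026,-0.025,0,0,1]]}}

```text
t: 1.15
ee_pos: [381.2, -239.0, 302.6]
orientation: [-3.072, -0.657, 0.0]
ft_force: [0.5, 1.0, -0.1]
width: 87.6
```

Emit:
{"fn": "send_rows", "kwargs": {"rows": [[0.026,-0.025,0,0,1],[0.026,-0.025,0,0,1],[0.026,-0.025,0,0,1],[0.026,-0.025,0,0,1],[0,0,0,0,1]]}}

```text
t: 1.65
ee_pos: [435.9, -103.8, 302.7]
orientation: [-3.07, -0.663, -0.001]
ft_force: [0.8, 0.0, 0.5]
width: 87.8
```

```bash
python3 - <<'E'
from h import *
d=snap("wrist","w1")
E
```

```text
(no output)
```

View pics/w1.png

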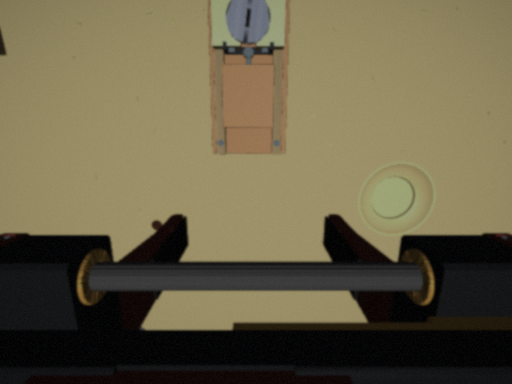

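```bash
python3 - <<'E'
from h import *
d=load("w1");P=cloud(d);x,y,z=P[...,0],P[...,1],P[...,2]
fx=(abs(x-545)<140)&(abs(y+40)<95)
def cc(m):
    k,l,s,c=cv2.connectedComponentsWithStats(m.astype(np.uint8),connectivity=4);i=1+np.argmax(s[1:,4]);return l==i
print(np.nanmedian(z[100:,:180]))
print("board",rect(P,cc(fx&(z>6))))
th=np.radians(24.2);ux=np.array([np.cos(th),np.sin(th)])
a=(x-550)*ux[0]+(y+40)*ux[1]
print("block top",rect(P,cc(fx&(z>50)&(a<15))))
c=d["color"].astype(int); m=cc(fx&(a>10)&(z>33)&(z<50)&(c[...,0]>c[...,2]+5))
print("cam",rect(P,m),np.nanmedian(z[m]))
from workcell import telemetry
print(telemetry.get_obs()['ee_pos'])
E
```

```text
2.300927580716009
board (array([438.3, -84.7]), array([ 45.6, 130.3]), 24.17, 41602)
block top (array([438.3, -84.7]), array([ 45.6, 130.3]), 24.17, 41602)
cam (array([593.7, -20.5]), array([42. , 47.2]), 23.58, 1487) 46.98175695920298
[ 435.35516423 -105.10997024  302.58149373]
```

Emit:
{"fn": "send_rows", "kwargs": {"rows": [[0.02,-0.013,0.03,0,-1],[0.015,0,0.04,0,-1],[0,0,0.04,0,-1],[0,0,0.04,0,-1],[0,0,0.02,0,-1]]}}

```text
t: 2.2
ee_pos: [459.8, -81.1, 129.8]
orientation: [-3.071, -0.656, 0.006]
ft_force: [-0.2, -0.6, 0.5]
width: 51.1
```

Emit:
{"fn": "send_rows", "kwargs": {"rows": [[0,0,0.022,0,-1],[0,0,0,0,-1],[0,0,0,0,-1]]}}

```text
t: 2.5
ee_pos: [461.3, -81.1, 110.7]
orientation: [-3.072, -0.656, 0.002]
ft_force: [-0.0, 0.1, -0.1]
width: 27.6
```

```bash
python3 - <<'E'
from h import *
d=snap("wrist","w2")
from workcell import telemetry
o=telemetry.get_obs();print(o['ee_pos'],o['ft_force'],o['width'])
d=snap("top","t2");cv2.imwrite("pics/t2c.png",cv2.resize(d["color"][170:280,200:320],None,fx=5,fy=5,interpolation=cv2.INTER_CUBIC))
E
```

```text
[461.81938627 -81.09159686 111.32194426] [0.26650039 0.05508916 0.2910566 ] 23.554651058432686
```

View pics/w2.png

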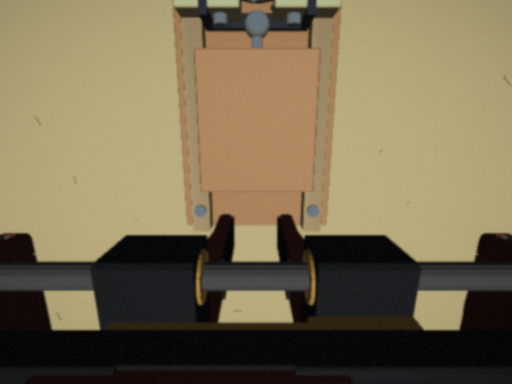

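View pics/t2c.png

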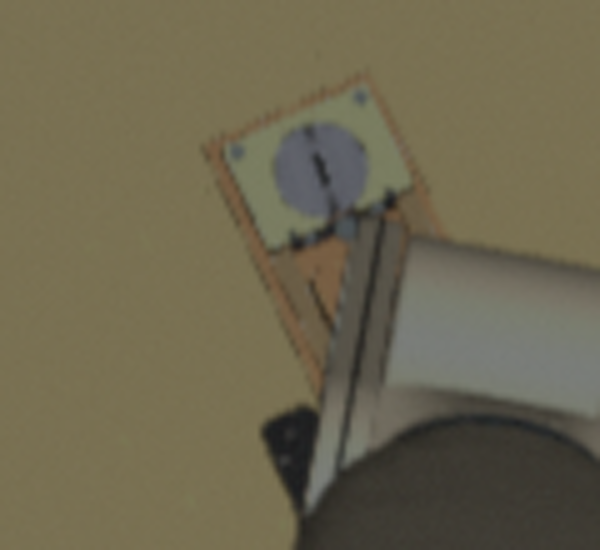

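Emit:
{"fn": "send_rows", "kwargs": {"rows": [[0.004,0,0,0,-1],[0.004,0,0,0,-1],[0.004,0,0,0,-1],[0,0,0,0,-1]]}}

```text
t: 3.0
ee_pos: [473.5, -75.3, 111.1]
orientation: [3.071, 0.658, 0.002]
ft_force: [-0.6, 0.8, 0.9]
width: 0.4
```

Emit:
{"fn": "send_rows", "kwargs": {"rows": [[0.002,0,0,0,-1],[0.002,0,0,0,-1],[0.002,0,0,0,-1]]}}

```text
t: 3.3
ee_pos: [478.1, -73.0, 110.6]
orientation: [-3.072, -0.658, 0.0]
ft_force: [-0.3, -0.6, 0.2]
width: 0.5
```

Emit:
{"fn": "send_rows", "kwargs": {"rows": [[0.002,0,0,0,-1],[0.002,0,0,0,-1]]}}

```text
t: 3.5
ee_pos: [481.2, -71.4, 110.5]
orientation: [-3.072, -0.658, 0.002]
ft_force: [-3.5, -2.3, 1.6]
width: 0.4
```

Emit:
{"fn": "send_rows", "kwargs": {"rows": [[0.002,0,0,0,-1],[0.002,0,0,0,-1]]}}

```text
t: 3.7
ee_pos: [485.1, -69.7, 110.5]
orientation: [-3.072, -0.658, 0.001]
ft_force: [-1.7, -1.4, -0.6]
width: 0.6
```

Emit:
{"fn": "send_rows", "kwargs": {"rows": [[0.002,0,0,0,-1],[0.002,0,0,0,-1],[0.002,0,0,0,-1]]}}

```text
t: 4.0
ee_pos: [490.9, -67.2, 110.6]
orientation: [-3.072, -0.658, 0.0]
ft_force: [-2.8, -1.0, -0.0]
width: 0.5
```

Emit:
{"fn": "send_rows", "kwargs": {"rows": [[0.001,0,0,0,-1],[0.001,0,0,0,-1]]}}

```text
t: 4.2
ee_pos: [492.7, -66.4, 110.6]
orientation: [-3.072, -0.658, 0.0]
ft_force: [-1.0, -1.5, -0.8]
width: 0.3
```

```bash
python3 - <<'E'
from h import *
d=snap("wrist","w3")
from workcell import telemetry
o=telemetry.get_obs();print(o['ee_pos'],o['ft_force'],o['width'])
cv2.imwrite("pics/w3c.png",cv2.resize(d["color"][0:230,150:360],None,fx=2.6,fy=2.6,interpolation=cv2.INTER_CUBIC))
d=snap("scene","s3")
cv2.imwrite("pics/s3c.png",cv2.resize(d["color"][155:225,215:295],None,fx=7,fy=7,interpolation=cv2.INTER_CUBIC))
E
```

```text
[492.81869632 -66.4165205  110.65077931] [-0.68966552 -0.47291418 -0.85579688] 0.6318088571421088
```

View pics/w3c.png

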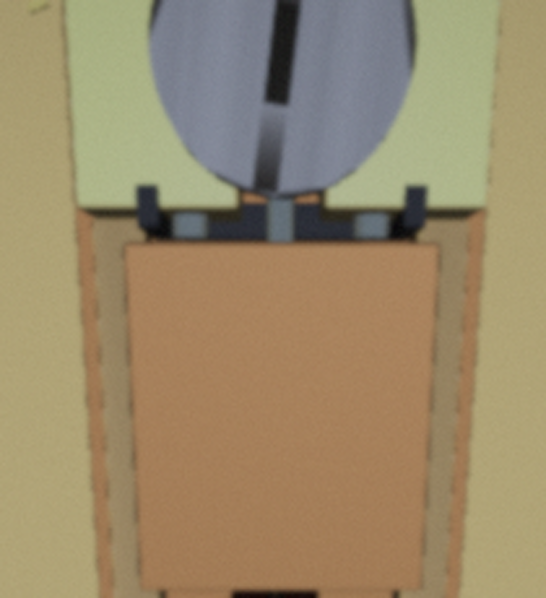

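View pics/s3c.png

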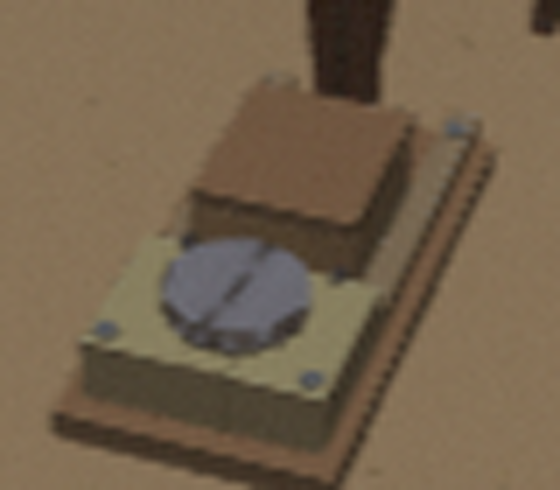

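Emit:
{"fn": "send_rows", "kwargs": {"rows": [[0.001,0,0,0,-1],[0.001,0,0,0,-1]]}}

```text
t: 4.5
ee_pos: [494.4, -65.7, 110.7]
orientation: [-3.072, -0.658, 0.0]
ft_force: [-2.2, -1.4, 0.1]
width: 0.3
```

Emit:
{"fn": "send_rows", "kwargs": {"rows": [[0.001,0,0,0,-1],[0.0,0,0,0,-1]]}}

```text
t: 4.7
ee_pos: [495.6, -65.2, 110.7]
orientation: [3.072, 0.658, 0.0]
ft_force: [-1.4, -0.0, -0.4]
width: 0.3
```

Emit:
{"fn": "send_rows", "kwargs": {"rows": [[0.001,0,0,0,-1],[0.0,0,0,0,-1]]}}

```text
t: 4.9
ee_pos: [496.3, -64.9, 110.7]
orientation: [-3.072, -0.658, 0.0]
ft_force: [-1.3, -0.8, 0.8]
width: 0.3
```

Emit:
{"fn": "send_rows", "kwargs": {"rows": [[0.001,0,0,0,-1],[0.0,0,0,0,-1]]}}

```text
t: 5.1
ee_pos: [497.0, -64.5, 110.7]
orientation: [-3.072, -0.658, 0.001]
ft_force: [-4.2, -1.0, 1.9]
width: 0.5
```

Emit:
{"fn": "send_rows", "kwargs": {"rows": [[0.0005,0,0,0,-1],[0.0,0,0,0,-1]]}}

```text
t: 5.3
ee_pos: [497.0, -64.4, 110.6]
orientation: [-3.072, -0.658, 0.002]
ft_force: [-5.1, -3.1, 3.3]
width: 0.4
```

Emit:
{"fn": "send_rows", "kwargs": {"rows": [[0.0005,0,0,0,-1],[0.0,0,0,0,-1]]}}

```text
t: 5.5
ee_pos: [497.0, -64.3, 110.5]
orientation: [-3.072, -0.658, 0.004]
ft_force: [-6.7, -3.6, 3.4]
width: 0.2
```

Emit:
{"fn": "send_rows", "kwargs": {"rows": [[0.0005,0,0,0,-1],[0.0,0,0,0,-1]]}}

```text
t: 5.7
ee_pos: [497.1, -64.2, 110.5]
orientation: [-3.071, -0.658, 0.005]
ft_force: [-8.6, -6.4, 4.6]
width: -0.0
```

```bash
python3 - <<'E'
from h import *
d=snap("wrist","w4")
from workcell import telemetry
o=telemetry.get_obs();print(o['ee_pos'],o['ft_force'],o['width'])
cv2.imwrite("pics/w4c.png",cv2.resize(d["color"][40:130,170:340],None,fx=4.5,fy=4.5,interpolation=cv2.INTER_CUBIC))
E
```

```text
[497.0726955  -64.16781416 110.45178845] [-7.40290847 -6.62163251  4.82594665] 0.28541372360172623
```

View pics/w4c.png

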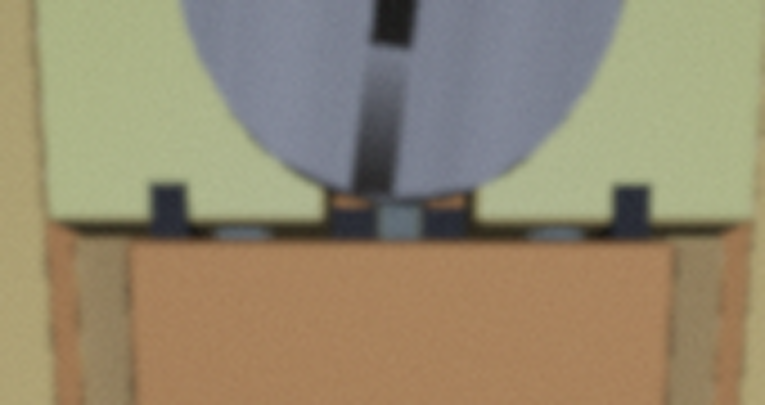

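Emit:
{"fn": "send_rows", "kwargs": {"rows": [[-0.002,0,0,0,-1],[-0.003,0,0,0,-1],[-0.007,0,0,0,-1],[-0.01,0,-0.02,0,-1],[0,0,-0.04,-0.14,-1]]}}

```text
t: 6.25
ee_pos: [475.7, -72.8, 169.1]
orientation: [-3.015, -0.872, 0.009]
ft_force: [1.0, -0.6, -0.3]
width: 0.3
```

Emit:
{"fn": "send_rows", "kwargs": {"rows": [[0,0,-0.04,-0.14,1],[0,0,-0.03,-0.14,1],[0,0,-0.03,-0.14,1],[0,0,0,-0.14,1],[0,0,0,-0.14,1]]}}

```text
t: 6.75
ee_pos: [478.9, -73.0, 272.1]
orientation: [2.529, 1.859, 0.004]
ft_force: [0.1, -0.8, 0.0]
width: 37.2
```

Emit:
{"fn": "send_rows", "kwargs": {"rows": [[0,0,0,-0.14,1],[0,0,0,-0.14,1],[0,0,0,-0.14,1],[0,0,0,-0.14,1],[0,0,0,-0.14,1]]}}

```text
t: 7.25
ee_pos: [478.4, -72.9, 270.7]
orientation: [1.74, 2.615, 0.001]
ft_force: [0.4, -0.3, 0.4]
width: 77.1
```

Emit:
{"fn": "send_rows", "kwargs": {"rows": [[0,0,0,-0.14,1],[0,0,0,-0.14,1],[0,0,0,0,1]]}}

```text
t: 7.55
ee_pos: [478.4, -72.9, 270.7]
orientation: [1.364, 2.829, 0.0]
ft_force: [-0.5, 0.3, 0.2]
width: 87.6
```

```bash
cat >> h.py <<'E'
def tool(o):
    R=cv2.Rodrigues(np.array(o['orientation']))[0]; return R
def go(tx,ty,tz):
    from workcell import telemetry
    o=telemetry.get_obs();R=tool(o);print('ee',o['ee_pos'].round(1),'yaw',np.arctan2(R[1,0],R[0,0]).round(4),'q',o['qpos'].round(2),'F',o['ft_force'].round(1),'w',round(o['width'],1))
    print('tool delta',(R.T@(np.array([tx,ty,tz])-o['ee_pos'])).round(1))
E
python3 - <<'E'
from h import *
go(458.3,306,260)
d=snap("scene","s4")
P=cloud(d);x,y,z=P[...,0],P[...,1],P[...,2]
def cc(m):
    k,l,s,c=cv2.connectedComponentsWithStats(m.astype(np.uint8),connectivity=4);i=1+np.argmax(s[1:,4]);return l==i
fx=(abs(x-545)<140)&(abs(y+40)<95)
th=np.radians(24.2);a=(x-550)*np.cos(th)+(y+40)*np.sin(th)
print("block top",rect(P,cc(fx&(z>50)&(a<30)&(z<60))))
print("cam block",rect(P,cc(fx&(z>33)&(z<50)&(a>25))))
cv2.imwrite("pics/s4c.png",cv2.resize(d["color"][155:225,215:295],None,fx=7,fy=7,interpolation=cv2.INTER_CUBIC))
E
```

```text
ee [478.4 -72.9 270.7] yaw 2.243 q [-0.18  0.26  1.96  0.    0.92 -0.85] F [-0.5  0.3  0.2] w 87.6
tool delta [309.  220.3  10.7]
block top (array([538.6, -45.6]), array([74.8, 60.8]), 23.55, 444)
cam block (array([603.3, -16.4]), array([64.4, 86.5]), 23.67, 682)
```

View pics/s4c.png

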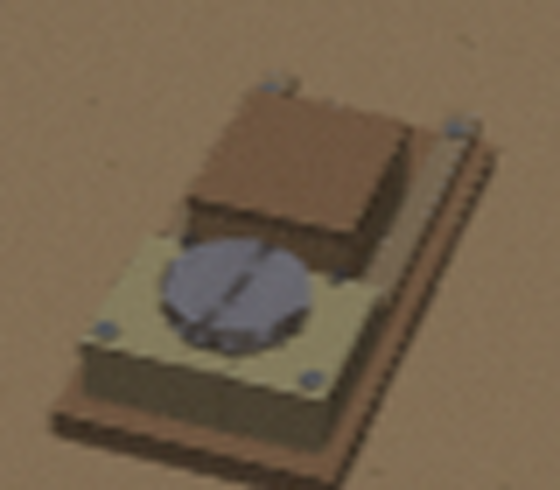

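Emit:
{"fn": "send_rows", "kwargs": {"rows": [[0.031,0.022,0,-0.016,1],[0.031,0.022,0,0,1],[0.031,0.022,0,0,1],[0.031,0.022,0,0,1],[0.031,0.022,0,0,1]]}}

```text
t: 8.1
ee_pos: [465.6, 118.2, 270.8]
orientation: [1.35, 2.836, 0.001]
ft_force: [0.3, -0.1, 0.4]
width: 87.6
```

Emit:
{"fn": "send_rows", "kwargs": {"rows": [[0.031,0.022,0,0,1],[0.031,0.022,0,0,1],[0.031,0.022,0,0,1],[0.015,0.022,0,0,1],[0,0,0,0,1]]}}

```text
t: 8.6
ee_pos: [466.0, 258.9, 270.9]
orientation: [1.344, 2.838, 0.003]
ft_force: [0.4, -0.4, 0.2]
width: 87.9
```

```bash
python3 - <<'E'
from h import *
go(458.3,306,155)
d=snap("wrist","w5")
P=cloud(d);x,y,z=P[...,0],P[...,1],P[...,2]
st=(abs(x-458)<50)&(abs(y-306)<50)
m=st&(z>105)&(z<130); m[215:]=0
print(rect(P,m),np.nanmedian(z[m]))
E
```

```text
ee [466.  258.9 270.9] yaw 2.2571 q [ 0.48  0.33  1.86  0.    0.95 -0.2 ] F [ 0.4 -0.4  0.2] w 87.9
tool delta [ 41.3  23.6 116. ]
(array([456.9, 305.4]), array([23.9, 23.8]), 39.55, 779) 120.83174553150603
```

View pics/w5.png

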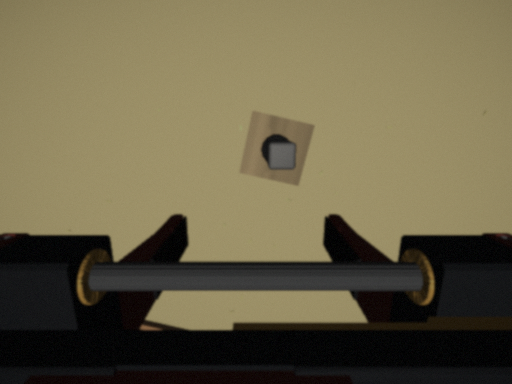

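Emit:
{"fn": "send_rows", "kwargs": {"rows": [[0.025,0.013,0,-0.004,1],[0.0166,0.01,0.02,0,1],[0,0,0.04,0,1],[0,0,0.04,0,1],[0,0,0.018,0,1]]}}

```text
t: 9.15
ee_pos: [455.1, 300.7, 149.7]
orientation: [-1.341, -2.838, 0.006]
ft_force: [0.1, 1.1, 0.7]
width: 87.8
```

Emit:
{"fn": "send_rows", "kwargs": {"rows": [[0,0,0,0,1],[0,0,0,0,1]]}}

```text
t: 9.35
ee_pos: [456.9, 302.0, 153.0]
orientation: [-1.341, -2.841, 0.001]
ft_force: [0.4, 0.2, -0.1]
width: 87.8
```

```bash
python3 - <<'E'
from h import *
go(457.5,305.7,153)
d=snap("wrist","w6")
E
```

```text
ee [456.9 302.  153. ] yaw 2.2597 q [ 0.56  0.53  1.89 -0.    0.72 -0.13] F [ 0.4  0.2 -0.1] w 87.8
tool delta [ 2.4  2.8 -0. ]
```

View pics/w6.png

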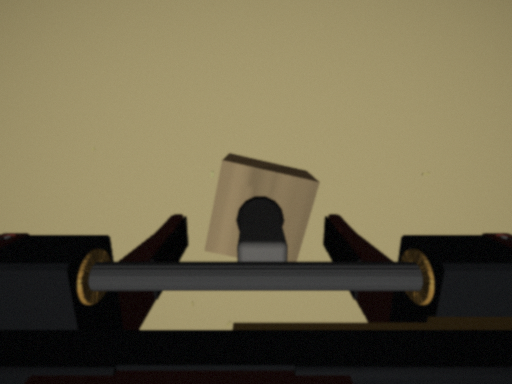

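Emit:
{"fn": "send_rows", "kwargs": {"rows": [[0.0024,0.0026,0,0,1],[0,0,0,0,1],[0,0,0,0,-1],[0,0,0,0,-1],[0,0,0,0,-1]]}}

```text
t: 9.9
ee_pos: [457.2, 306.4, 152.9]
orientation: [1.338, 2.842, 0.0]
ft_force: [0.2, 0.2, 0.5]
width: 67.4
```

Emit:
{"fn": "send_rows", "kwargs": {"rows": [[0,0,0,0,-1],[0,0,0,0,-1],[0,0,0,0,-1],[0,0,0,0,-1],[0,0,0,0,-1]]}}

```text
t: 10.4
ee_pos: [457.2, 306.4, 152.6]
orientation: [-1.338, -2.842, 0.0]
ft_force: [-0.4, 0.6, 0.5]
width: 27.4
```

Emit:
{"fn": "send_rows", "kwargs": {"rows": [[0,0,0,0,-1],[0,0,0,0,-1],[0,0,0,0,-1]]}}

```text
t: 10.7
ee_pos: [457.2, 306.4, 152.7]
orientation: [-1.338, -2.843, -0.0]
ft_force: [0.1, -0.3, -0.7]
width: 24.0
```

Emit:
{"fn": "send_rows", "kwargs": {"rows": [[0,0,-0.005,0,-1],[0,0,-0.01,0,-1],[0,0,-0.02,0,-1],[0,0,-0.03,0,-1],[0,0,-0.03,0,-1]]}}

```text
t: 11.2
ee_pos: [456.9, 306.2, 249.2]
orientation: [-1.338, -2.842, 0.001]
ft_force: [-0.3, 0.8, -0.5]
width: 24.0
```

Emit:
{"fn": "send_rows", "kwargs": {"rows": [[0,0,-0.03,0,-1],[0,0,0,0,-1]]}}

```text
t: 11.4
ee_pos: [458.9, 307.4, 282.6]
orientation: [1.336, 2.838, 0.011]
ft_force: [0.1, 0.8, -1.2]
width: 23.6
```

```bash
python3 - <<'E'
from h import *
go(457.2,306.4,152.6)
d=snap("scene","s7");cv2.imwrite("pics/s7c.png",cv2.resize(d["color"][120:260,350:470],None,fx=4.2,fy=4.2,interpolation=cv2.INTER_CUBIC))
E
```

```text
ee [458.9 307.4 282.6] yaw 2.2618 q [ 0.57  0.34  1.81  0.    0.98 -0.12] F [ 0.1  0.8 -1.2] w 23.6
tool delta [  0.4  -3.  130. ]
```

View pics/s7c.png

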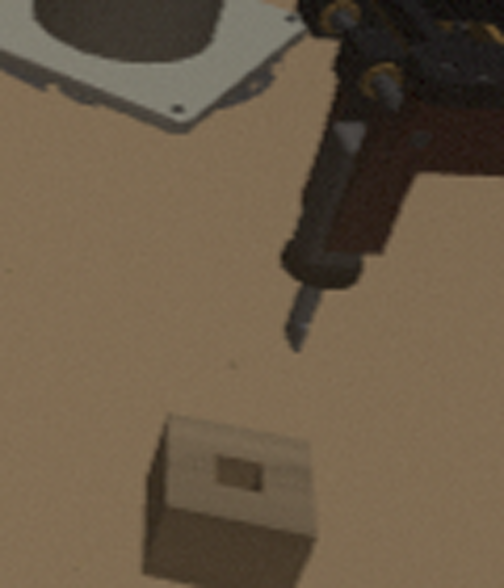

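```bash
python3 - <<'E'
from h import *
d=load("s7")
ps=np.array([458.9,307.4,0]); yw=2.2618
im=cv2.resize(d["color"][170:215,400:450],None,fx=12,fy=12,interpolation=cv2.INTER_CUBIC)
out=[]
for name,a,col in(("toolx",yw,(0,0,255)),("tooly",yw-np.pi/2,(0,255,0))):
    q=[ps+[s*8*np.cos(a),s*8*np.sin(a),282.6-144.6+h] for s in(-1,1) for h in (0,14)]
    p=proj(d,q);print(name,p.round(1).tolist())
    j=im.copy()
    for u in p: cv2.circle(j,(int((u[0]-400+.5)*12),int((u[1]-170+.5)*12)),4,col,-1)
    out.append(j)
im=np.hstack(out);cv2.imwrite("pics/s7d.png",cv2.resize(im,None,fx=.65,fy=.65))
E
```

```text
toolx [[415.6, 200.0], [417.7, 194.5], [423.9, 200.5], [426.1, 194.9]]
tooly [[418.6, 197.7], [420.7, 192.1], [420.9, 202.9], [423.1, 197.3]]
```

View pics/s7d.png

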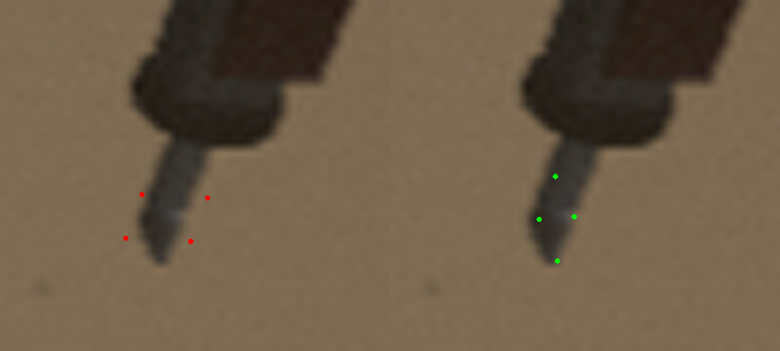

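```bash
python3 - <<'E'
from h import *
for n in("top0","w1","w3"):
    d=load(n);g=cv2.cvtColor(d["color"],cv2.COLOR_BGR2GRAY)
    c=proj(d,[598,-19,46])[0];print(n,c)
    h,w=g.shape;v,u=np.mgrid[:h,:w]
    pts=np.array([onz(d,a,b,46)[:2] for a,b in zip(u.ravel(),v.ravel())]).reshape(h,w,2) if 0 else None
    # window
    r=int(25*(d["camera_matrix"][0,0]/ (np.median(d["z_map"][max(0,int(c[1])-3):int(c[1])+4,int(c[0])-3:int(c[0])+4]))))
    L=[]
    for b in range(max(0,int(c[1])-r),min(h,int(c[1])+r)):
        for a in range(int(c[0])-r,int(c[0])+r):
            p=onz(d,a,b,46)[:2]
            if np.hypot(*(p-[598,-19]))<13: L.append((p[0],p[1],g[b,a]))
    L=np.array(L);t=(L[:,2].min()+np.median(L[:,2]))/2;q=L[L[:,2]<t][:,:2]
    m=q.mean(0);e,V=np.linalg.eigh(np.cov((q-m).T));vv=V[:,1]*np.sign(V[0,1]);print(len(q),m.round(1),np.degrees(np.arctan2(vv[1],vv[0])).round(1),(np.sqrt(e*12)).round(1))
E
```

```text
top0 [263.96386224 203.63451351]
11 [597.8 -18.6] 17.2 [ 4.9 16.3]
w1 [247.36262948  16.70424687]
61 [597.6 -19.6] 16.5 [ 3.9 17.1]
w3 [257.68072871  17.30205708]
365 [597.3 -19.5] 16.3 [ 4.5 17.3]
```

Emit:
{"fn": "send_rows", "kwargs": {"rows": [[0,0,0,0.134,-1],[0,0,0,0.134,-1],[0,0,0,0.135,-1],[-0.036,0.003,0,0,-1],[-0.036,0.004,0,0,-1]]}}

```text
t: 11.95
ee_pos: [483.5, 238.8, 276.4]
orientation: [-1.876, -2.518, 0.003]
ft_force: [0.8, 0.2, -1.3]
width: 24.0
```

Emit:
{"fn": "send_rows", "kwargs": {"rows": [[-0.036,0.003,0,0,-1],[-0.036,0.003,0,0,-1],[-0.036,0.004,0,0,-1],[-0.036,0.003,0,0,-1],[-0.036,0.004,0,0,-1]]}}

```text
t: 12.45
ee_pos: [551.3, 70.0, 276.4]
orientation: [-1.879, -2.516, 0.003]
ft_force: [0.3, 0.3, -0.9]
width: 23.9
```

Emit:
{"fn": "send_rows", "kwargs": {"rows": [[-0.036,0.003,0,0,-1],[-0.036,0.003,0,0,-1],[-0.036,0.004,0.01,0,-1],[-0.036,0.003,0.01,0,-1],[-0.036,0.004,0,0,-1]]}}

```text
t: 12.95
ee_pos: [617.9, -97.4, 254.7]
orientation: [-1.877, -2.514, 0.004]
ft_force: [0.4, 0.2, -1.2]
width: 24.1
```

Emit:
{"fn": "send_rows", "kwargs": {"rows": [[0,0,0,0,-1],[0,0,0,0,-1]]}}

```text
t: 13.15
ee_pos: [618.4, -96.7, 256.2]
orientation: [-1.88, -2.514, 0.002]
ft_force: [-0.2, 1.0, -1.5]
width: 24.1
```

```bash
python3 - <<'E'
from h import *
go(597.8,-19,195)
d=snap("wrist","w8")
E
```

```text
ee [618.4 -96.7 256.2] yaw 1.8571 q [-0.17  0.48  1.66  0.    1.01 -0.46] F [-0.2  1.  -1.5] w 24.1
tool delta [80.3  2.3 61.3]
```

View pics/w8.png

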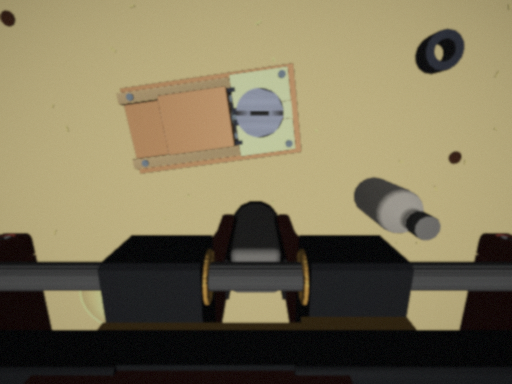

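```bash
cat >> h.py <<'E'
def slot(d,c0=(597.8,-19)):
    g=cv2.cvtColor(d["color"],cv2.COLOR_BGR2GRAY);h,w=g.shape
    c=proj(d,[*c0,46])[0];L=[];U=[]
    G=cv2.resize(g,None,fx=4,fy=4,interpolation=cv2.INTER_CUBIC)
    for b in range(max(0,int(c[1])*4-100),min(4*h,int(c[1])*4+100)):
        for a in range(int(c[0])*4-100,int(c[0])*4+100):
            u,v=(a+.5)/4-.5,(b+.5)/4-.5
            p=onz(d,u,v,46)[:2]
            if np.hypot(*(p-c0))<13: L.append((p[0],p[1],G[b,a]))
    L=np.array(L);t=(L[:,2].min()+np.median(L[:,2]))/2;q=L[L[:,2]<t][:,:2]
    m=q.mean(0);e,V=np.linalg.eigh(np.cov((q-m).T));vv=V[:,1]*np.sign(V[0,1])
    return m.round(2),np.degrees(np.arctan2(vv[1],vv[0])).round(1),(np.sqrt(e*12)).round(1)
E
python3 - <<'E'
from h import *
d=load("w8");print(slot(d));print(slot(load("w1")),slot(load("top0")),slot(load("scene0")))
P=cloud(d)
fx=(abs(P[...,0]-600)<60)&(abs(P[...,1]+19)<60)
m=fx&(P[...,2]>42)&(P[...,2]<51); print(rect(P,m),np.nanmedian(P[m][:,2]))
# handle in tool frame
from workcell import telemetry
o=telemetry.get_obs();R=tool(o)
Q=(P-o['ee_pos'])@R
for v in (205,215,225,235,240,245,250,255,258,261):
    print(v,Q[v,256].round(1),d["color"][v,256])
cols=[u for u in range(200,312) if Q[250,u,2]<45 and Q[250,u,2]>20]; print(cols[0],cols[-1],Q[250,cols[0]].round(1),Q[250,cols[-1]].round(1))
cv2.imwrite("pics/w8c.png",cv2.resize(d["color"][60:280,190:320],None,fx=3.5,fy=3.5,interpolation=cv2.INTER_CUBIC)[:600])
cv2.imwrite("pics/w8d.png",cv2.resize(d["color"][195:280,195:320],None,fx=6,fy=6,interpolation=cv2.INTER_CUBIC)[:600])
E
```

```text
(array([597.62, -19.53]), np.float64(16.6), array([ 4.1, 18.5]))
(array([597.49, -19.64]), np.float64(16.5), array([ 3.9, 17.4])) (array([598.3 , -18.54]), np.float64(18.2), array([ 4.5, 17.2])) (array([600.82, -18.08]), np.float64(17.1), array([ 3.5, 14.8]))
(array([595.3, -20.4]), array([55.8, 59.5]), 24.11, 1817) 47.11123625918779
205 [13.1 -1.2 93.5] [25 25 26]
215 [10.2 -1.2 81. ] [24 25 26]
225 [ 9.8 -1.2 64.1] [27 25 26]
235 [10.2 -1.2 48.4] [25 27 25]
240 [10.2 -1.3 42.1] [28 28 30]
245 [10.  -1.3 36.8] [27 27 28]
250 [ 8.6 -1.3 34.2] [74 77 76]
255 [ 7.3 -1.3 31.8] [106 109 112]
258 [ 6.1 -1.3 31.1] [109 112 113]
261 [ 4.2 -1.3 31.8] [74 78 79]
214 297 [ 11.4 -20.3  28.7] [12.  17.1 27.4]
```

View pics/w8d.png

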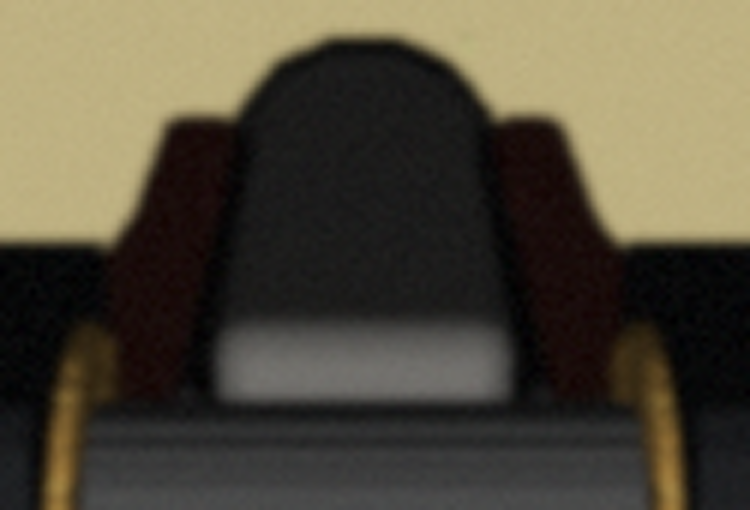

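View pics/w8c.png

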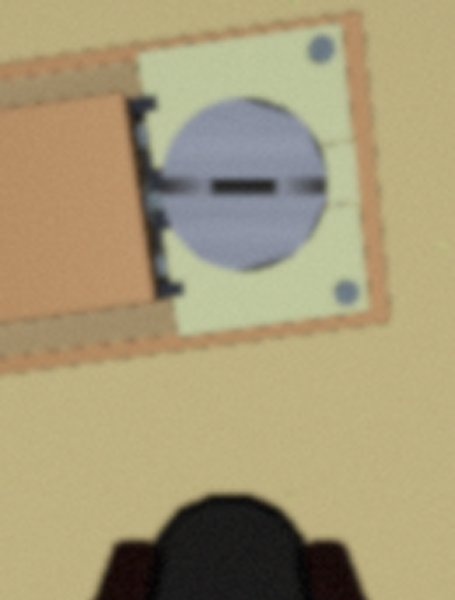

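Emit:
{"fn": "send_rows", "kwargs": {"rows": [[0.02,0.002,0.01,-0.003,-1],[0.03,0.001,0.01,0,-1],[0.02,0,0.02,0,-1],[0.011,0,0.012,0,-1],[0,0,0,0,-1]]}}

```text
t: 13.7
ee_pos: [597.0, -15.7, 203.9]
orientation: [-1.87, -2.52, 0.004]
ft_force: [-0.0, 0.0, -1.2]
width: 24.2
```

Emit:
{"fn": "send_rows", "kwargs": {"rows": [[0,0,0,0,-1],[0,0,0,0,-1]]}}

```text
t: 13.9
ee_pos: [599.7, -18.3, 206.5]
orientation: [1.875, 2.519, 0.001]
ft_force: [-0.5, -0.5, 0.1]
width: 23.6
```

```bash
python3 - <<'E'
from h import *
go(598.6,-18.1,195)
d=snap("scene","s9");cv2.imwrite("pics/s9c.png",cv2.resize(d["color"][120:225,215:300],None,fx=5.6,fy=5.6,interpolation=cv2.INTER_CUBIC))
E
```

```text
ee [599.7 -18.3 206.5] yaw 1.8615 q [-0.05  0.51  1.75 -0.    0.88 -0.34] F [-0.5 -0.5  0.1] w 23.6
tool delta [ 0.5 -1.  11.5]
```

View pics/s9c.png

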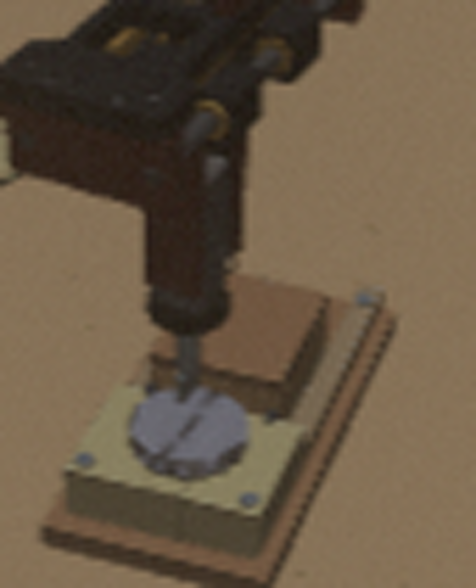

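Emit:
{"fn": "send_rows", "kwargs": {"rows": [[0.0005,-0.0008,0.005,0,-1],[0,0,0.005,0,-1],[0,0,0.001,0,-1],[0,0,0,0,-1],[0,0,0,0,-1]]}}

```text
t: 14.45
ee_pos: [598.0, -17.6, 194.6]
orientation: [-1.876, -2.52, 0.0]
ft_force: [-0.1, 0.5, 0.1]
width: 23.8
```

```bash
python3 - <<'E'
from h import *
go(598.6,-18.1,195)
d=snap("scene","s10");im=cv2.resize(d["color"][175:212,230:270],None,fx=14,fy=14,interpolation=cv2.INTER_CUBIC)
cv2.imwrite("pics/s10c.png",im)
E
```

```text
ee [598.  -17.6 194.6] yaw 1.8617 q [-0.05  0.52  1.76 -0.    0.86 -0.34] F [-0.1  0.5  0.1] w 23.8
tool delta [-0.7  0.4 -0.4]
```

View pics/s10c.png

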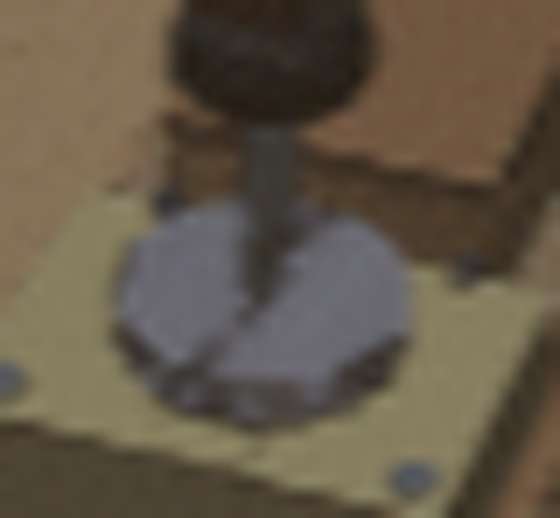

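Emit:
{"fn": "send_rows", "kwargs": {"rows": [[-0.0004,0.0002,0.002,0,-1],[0,0,0.001,0,-1],[0,0,0.001,0,-1],[0,0,0,0,-1]]}}

```text
t: 14.9
ee_pos: [598.2, -17.8, 190.5]
orientation: [-1.876, -2.52, 0.0]
ft_force: [-0.3, -0.0, -1.0]
width: 23.9
```

Emit:
{"fn": "send_rows", "kwargs": {"rows": [[0,0,0.001,0,-1],[0,0,0.001,0,-1],[0,0,0,0,-1]]}}

```text
t: 15.2
ee_pos: [598.2, -17.8, 188.5]
orientation: [-1.876, -2.52, 0.0]
ft_force: [-0.6, 0.6, 0.0]
width: 24.1
```

Emit:
{"fn": "send_rows", "kwargs": {"rows": [[0,0,0.001,0,-1],[0,0,0.001,0,-1],[0,0,0,0,-1]]}}

```text
t: 15.5
ee_pos: [598.2, -17.8, 186.5]
orientation: [-1.876, -2.52, 0.0]
ft_force: [0.5, -0.4, -1.7]
width: 24.0
```

Emit:
{"fn": "send_rows", "kwargs": {"rows": [[0,0,0.001,0,-1],[0,0,0.001,0,-1],[0,0,0,0,-1]]}}

```text
t: 15.8
ee_pos: [598.2, -17.8, 184.5]
orientation: [-1.876, -2.52, 0.0]
ft_force: [-0.6, 0.2, -1.9]
width: 23.8
```

```bash
python3 - <<'E'
from h import *
go(598.2,-17.8,184)
from workcell import telemetry
print(telemetry.get_obs()['moment'])
d=snap("scene","s11");im=cv2.resize(d["color"][165:212,225:275],None,fx=12,fy=12,interpolation=cv2.INTER_CUBIC)
cv2.imwrite("pics/s11c.png",im)
E
```

```text
ee [598.2 -17.8 184.5] yaw 1.8619 q [-0.05  0.54  1.76 -0.    0.84 -0.34] F [-0.6  0.2 -1.9] w 23.8
tool delta [-0.   0.   0.5]
[ 0.01565589 -0.15409393 -0.00559511]
```

View pics/s11c.png

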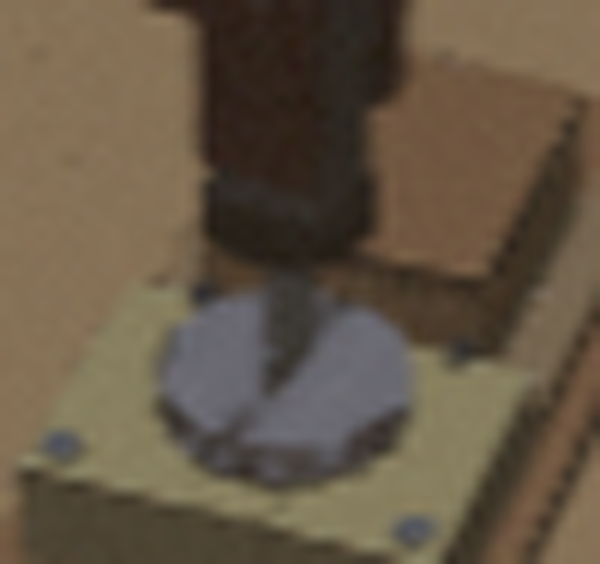

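Emit:
{"fn": "send_rows", "kwargs": {"rows": [[0,0,0,0.05,-1],[0,0,0,0.05,-1],[0,0,0,0.05,-1],[0,0,0,0.05,-1],[0,0,0,0,-1]]}}

```text
t: 16.35
ee_pos: [598.4, -17.9, 184.7]
orientation: [2.118, 2.32, 0.0]
ft_force: [0.6, -0.4, -2.0]
width: 23.8
```

```bash
cat > m.py <<'E'
from h import *
from workcell import telemetry
o=telemetry.get_obs();R=tool(o);print(round(o['t'],2),o['ee_pos'].round(1),'yaw',np.arctan2(R[1,0],R[0,0]).round(3),'turned',(1.862-np.arctan2(R[1,0],R[0,0])).round(3),'q6',o['qpos'][5].round(3),'F',o['ft_force'].round(1),'M',o['moment'].round(3),'w',o['width'].round(1))
E
python3 m.py; python3 m.py
```

```text
Traceback (most recent call last):
  File "m.py", line 3, in <module>
    o=telemetry.get_obs();R=tool(o);print(round(o['t'],2),o['ee_pos'].round(1),'yaw',np.arctan2(R[1,0],R[0,0]).round(3),'turned',(1.862-np.arctan2(R[1,0],R[0,0])).round(3),'q6',o['qpos'][5].round(3),'F',o['ft_force'].round(1),'M',o['moment'].round(3),'w',o['width'].round(1))
                                                                                                                                                                                                                                                               ^^^^^^^^^^^^^^^^
AttributeError: 'float' object has no attribute 'round'
Traceback (most recent call last):
  File "m.py", line 3, in <module>
    o=telemetry.get_obs();R=tool(o);print(round(o['t'],2),o['ee_pos'].round(1),'yaw',np.arctan2(R[1,0],R[0,0]).round(3),'turned',(1.862-np.arctan2(R[1,0],R[0,0])).round(3),'q6',o['qpos'][5].round(3),'F',o['ft_force'].round(1),'M',o['moment'].round(3),'w',o['width'].round(1))
                                                                                                                                                                                                                                                               ^^^^^^^^^^^^^^^^
AttributeError: 'float' object has no attribute 'round'
```

```bash
sed -i "s/o\['width'\].round(1)/round(o['width'],1)/" m.py
python3 m.py; python3 m.py
```

```text
16.35 [598.4 -17.9 184.7] yaw 1.661 turned 0.201 q6 -0.14 F [ 0.6 -0.4 -2. ] M [-0.229 -0.22   0.021] w 23.8
16.35 [598.4 -17.9 184.7] yaw 1.661 turned 0.201 q6 -0.14 F [ 0.6 -0.4 -2. ] M [-0.229 -0.22   0.021] w 23.8
```

Emit:
{"fn": "send_rows", "kwargs": {"rows": [[0,0,0,0.05,-1],[0,0,0,0.05,-1],[0,0,0,0.05,-1]]}}

```text
t: 16.65
ee_pos: [598.6, -17.8, 184.7]
orientation: [2.286, 2.154, 0.001]
ft_force: [0.6, 0.0, -1.6]
width: 24.2
```

```bash
python3 m.py
```

```text
16.65 [598.6 -17.8 184.7] yaw 1.511 turned 0.351 q6 0.01 F [ 0.6  0.  -1.6] M [-0.087 -0.324  0.003] w 24.2
```

Emit:
{"fn": "send_rows", "kwargs": {"rows": [[0,0,0,0.05,-1],[0,0,0,0.05,-1],[0,0,0,0,-1]]}}

```text
t: 16.95
ee_pos: [598.7, -17.8, 184.8]
orientation: [2.389, 2.039, 0.001]
ft_force: [2.0, -0.2, -2.6]
width: 24.1
```

```bash
python3 m.py
```

```text
16.95 [598.7 -17.8 184.8] yaw 1.413 turned 0.449 q6 0.108 F [ 2.  -0.2 -2.6] M [ 0.051 -0.563  0.052] w 24.1
```

```bash
python3 - <<'E'
from h import *
d=snap("scene","s12");im=cv2.resize(d["color"][165:212,225:275],None,fx=12,fy=12,interpolation=cv2.INTER_CUBIC)
cv2.imwrite("pics/s12c.png",im)
E
```

```text
(no output)
```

View pics/s12c.png

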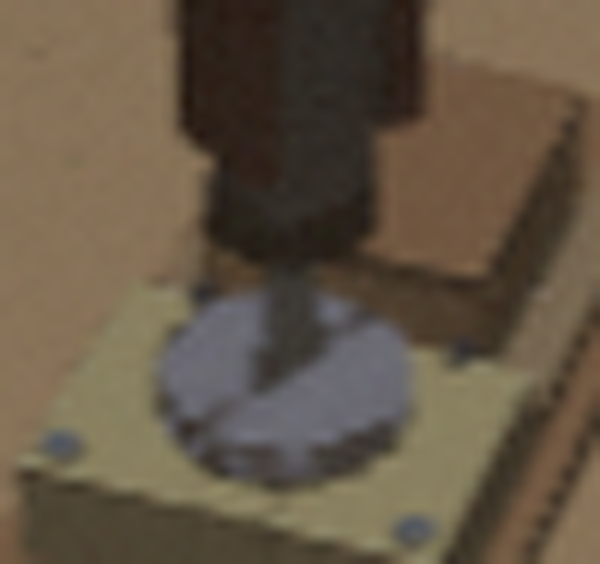

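Emit:
{"fn": "send_rows", "kwargs": {"rows": [[0,0,0,0.04,-1],[0,0,0,0.04,-1],[0,0,0,0.04,-1],[0,0,0,0,-1]]}}

```text
t: 17.4
ee_pos: [598.8, -17.7, 184.8]
orientation: [2.507, 1.892, 0.002]
ft_force: [2.8, 0.6, -3.7]
width: 24.1
```

```bash
python3 m.py
```

```text
17.4 [598.8 -17.7 184.8] yaw 1.293 turned 0.569 q6 0.228 F [ 2.8  0.6 -3.7] M [ 0.083 -0.824  0.057] w 24.1
```

Emit:
{"fn": "send_rows", "kwargs": {"rows": [[0,0,0,0.04,-1],[0,0,0,0.04,-1],[0,0,0,0,-1]]}}

```text
t: 17.7
ee_pos: [598.9, -17.7, 184.9]
orientation: [2.58, 1.791, 0.002]
ft_force: [3.4, 1.2, -3.4]
width: 23.6
```

```bash
python3 m.py
```

```text
17.7 [598.9 -17.7 184.9] yaw 1.214 turned 0.648 q6 0.308 F [ 3.4  1.2 -3.4] M [ 0.198 -1.034  0.09 ] w 23.6
```

Emit:
{"fn": "send_rows", "kwargs": {"rows": [[0,0,0,0.04,-1],[0,0,0,0.04,-1],[0,0,0,0,-1]]}}

```text
t: 18.0
ee_pos: [598.9, -17.7, 184.9]
orientation: [2.65, 1.687, 0.002]
ft_force: [4.8, 1.6, -3.4]
width: 24.0
```

```bash
python3 m.py
```

```text
18.0 [598.9 -17.7 184.9] yaw 1.134 turned 0.728 q6 0.387 F [ 4.8  1.6 -3.4] M [ 0.279 -1.079  0.068] w 24.0
```

Emit:
{"fn": "send_rows", "kwargs": {"rows": [[0.0004,0.0005,0,0,-1],[0,0,0,0.03,-1],[0,0,0,0,-1]]}}

```text
t: 18.3
ee_pos: [599.1, -17.6, 184.8]
orientation: [2.676, 1.646, 0.001]
ft_force: [3.5, 0.5, -2.4]
width: 23.7
```

```bash
python3 m.py
```

```text
18.3 [599.1 -17.6 184.8] yaw 1.103 turned 0.759 q6 0.418 F [ 3.5  0.5 -2.4] M [ 0.268 -0.884  0.019] w 23.7
```

Emit:
{"fn": "send_rows", "kwargs": {"rows": [[0,0,0,0.03,-1],[0,0,0,0.03,-1],[0,0,0,0,-1]]}}

```text
t: 18.6
ee_pos: [599.1, -17.6, 184.9]
orientation: [2.724, 1.565, 0.001]
ft_force: [4.3, 0.9, -1.9]
width: 24.1
```

```bash
python3 m.py
```

```text
18.6 [599.1 -17.6 184.9] yaw 1.043 turned 0.819 q6 0.478 F [ 4.3  0.9 -1.9] M [ 0.292 -0.946  0.055] w 24.1
```

Emit:
{"fn": "send_rows", "kwargs": {"rows": [[0,0,0,0.03,-1],[0,0,0,0.03,-1],[0,0,0,0,-1]]}}

```text
t: 18.9
ee_pos: [599.2, -17.7, 184.9]
orientation: [2.769, 1.483, 0.001]
ft_force: [3.4, 1.0, -2.4]
width: 23.9
```

```bash
python3 m.py
```

```text
18.9 [599.2 -17.7 184.9] yaw 0.983 turned 0.879 q6 0.538 F [ 3.4  1.  -2.4] M [ 0.348 -0.998  0.063] w 23.9
```

Emit:
{"fn": "send_rows", "kwargs": {"rows": [[0,0,0,0.03,-1],[0,0,0,0.03,-1],[0,0,0,0,-1]]}}

```text
t: 19.2
ee_pos: [599.3, -17.6, 184.9]
orientation: [2.812, 1.399, 0.002]
ft_force: [4.8, 1.6, -3.1]
width: 24.0
```

```bash
python3 m.py
```

```text
19.2 [599.3 -17.6 184.9] yaw 0.923 turned 0.939 q6 0.598 F [ 4.8  1.6 -3.1] M [ 0.333 -1.178  0.04 ] w 24.0
```

Emit:
{"fn": "send_rows", "kwargs": {"rows": [[0,0,0,0.03,-1],[0,0,0,0.03,-1],[0,0,0,0,-1]]}}

```text
t: 19.5
ee_pos: [599.4, -17.6, 184.9]
orientation: [2.853, 1.314, 0.002]
ft_force: [6.1, 1.2, -1.7]
width: 23.9
```

```bash
python3 m.py
```

```text
19.5 [599.4 -17.6 184.9] yaw 0.863 turned 0.999 q6 0.658 F [ 6.1  1.2 -1.7] M [ 0.336 -1.245  0.083] w 23.9
```

Emit:
{"fn": "send_rows", "kwargs": {"rows": [[0,0,0,0.03,-1],[0,0,0,0.02,-1],[0,0,0,0,-1]]}}

```text
t: 19.8
ee_pos: [599.5, -17.7, 184.9]
orientation: [2.885, 1.243, 0.002]
ft_force: [5.2, 2.0, -1.9]
width: 24.0
```

```bash
python3 m.py;python3 - <<'E'
from h import *
d=snap("scene","s13");im=cv2.resize(d["color"][155:212,220:285],None,fx=10,fy=10,interpolation=cv2.INTER_CUBIC)
cv2.imwrite("pics/s13c.png",im)
E
```

```text
19.8 [599.5 -17.7 184.9] yaw 0.814 turned 1.048 q6 0.708 F [ 5.2  2.  -1.9] M [ 0.337 -1.334  0.13 ] w 24.0
```

View pics/s13c.png

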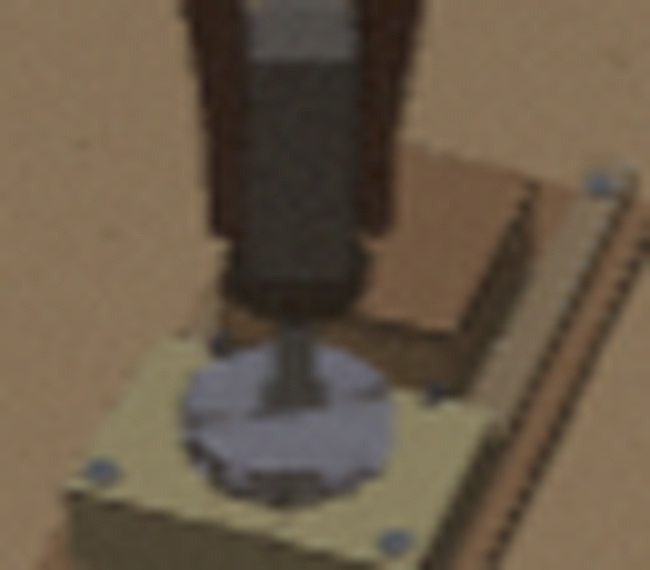

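Emit:
{"fn": "send_rows", "kwargs": {"rows": [[0.0004,0.0004,0.0005,0,-1],[0,0,0,0.02,-1],[0,0,0,0,-1]]}}

```text
t: 20.15
ee_pos: [599.7, -17.7, 184.7]
orientation: [2.898, 1.211, 0.001]
ft_force: [3.8, 1.7, 4.8]
width: 23.9
```

```bash
python3 m.py
```

```text
20.15 [599.7 -17.7 184.7] yaw 0.792 turned 1.07 q6 0.73 F [3.8 1.7 4.8] M [ 0.297 -0.794  0.107] w 23.9
```

Emit:
{"fn": "send_rows", "kwargs": {"rows": [[0,0,0,0.02,-1],[0,0,0,0.02,-1],[0,0,0,0,-1]]}}

```text
t: 20.45
ee_pos: [599.8, -17.7, 184.7]
orientation: [2.922, 1.151, 0.001]
ft_force: [2.4, 2.3, 6.1]
width: 24.0
```

```bash
python3 m.py
```

```text
20.45 [599.8 -17.7 184.7] yaw 0.751 turned 1.111 q6 0.771 F [2.4 2.3 6.1] M [ 0.295 -0.813  0.093] w 24.0
```

Emit:
{"fn": "send_rows", "kwargs": {"rows": [[0,0,0,0.02,-1],[0,0,0,0.02,-1],[0,0,0,0,-1]]}}

```text
t: 20.75
ee_pos: [599.8, -17.7, 184.6]
orientation: [2.945, 1.093, 0.001]
ft_force: [2.7, 1.4, 5.6]
width: 24.1
```

```bash
python3 m.py
```

```text
20.75 [599.8 -17.7 184.6] yaw 0.711 turned 1.151 q6 0.811 F [2.7 1.4 5.6] M [ 0.3   -0.898  0.193] w 24.1
```

Emit:
{"fn": "send_rows", "kwargs": {"rows": [[0,0,-0.0003,0,-1]]}}

```text
t: 20.85
ee_pos: [599.8, -17.7, 184.7]
orientation: [2.945, 1.094, 0.001]
ft_force: [4.8, -0.1, 1.4]
width: 24.1
```

```bash
python3 m.py
```

```text
20.85 [599.8 -17.7 184.7] yaw 0.711 turned 1.151 q6 0.81 F [ 4.8 -0.1  1.4] M [ 0.258 -1.15   0.13 ] w 24.1
```

Emit:
{"fn": "send_rows", "kwargs": {"rows": [[0,0,0,0,-1]]}}

```text
t: 20.95
ee_pos: [599.8, -17.7, 184.7]
orientation: [2.944, 1.094, 0.001]
ft_force: [4.2, 0.6, 3.7]
width: 23.6
```

```bash
python3 m.py
```

```text
20.95 [599.8 -17.7 184.7] yaw 0.712 turned 1.15 q6 0.81 F [4.2 0.6 3.7] M [ 0.238 -1.137  0.11 ] w 23.6
```

Emit:
{"fn": "send_rows", "kwargs": {"rows": [[0,0,0,0.02,-1],[0,0,0,0,-1]]}}

```text
t: 21.15
ee_pos: [599.8, -17.7, 184.7]
orientation: [2.956, 1.063, 0.001]
ft_force: [5.1, 1.1, 3.8]
width: 23.9
```

```bash
python3 m.py
```

```text
21.15 [599.8 -17.7 184.7] yaw 0.691 turned 1.171 q6 0.831 F [5.1 1.1 3.8] M [ 0.262 -1.241  0.216] w 23.9
```

Emit:
{"fn": "send_rows", "kwargs": {"rows": [[0,0,0,0.02,-1],[0,0,0,0,-1]]}}

```text
t: 21.35
ee_pos: [599.9, -17.7, 184.7]
orientation: [2.966, 1.034, 0.001]
ft_force: [5.5, 0.6, 3.6]
width: 23.7
```

```bash
python3 m.py
```

```text
21.35 [599.9 -17.7 184.7] yaw 0.671 turned 1.191 q6 0.85 F [5.5 0.6 3.6] M [ 0.095 -1.278  0.185] w 23.7
```

Emit:
{"fn": "send_rows", "kwargs": {"rows": [[0,0,0,0,-1]]}}

```text
t: 21.45
ee_pos: [599.8, -17.7, 184.7]
orientation: [2.966, 1.035, 0.001]
ft_force: [5.6, 1.4, 3.3]
width: 24.1
```

```bash
python3 m.py
```

```text
21.45 [599.8 -17.7 184.7] yaw 0.672 turned 1.19 q6 0.85 F [5.6 1.4 3.3] M [ 0.158 -1.269  0.165] w 24.1
```

Emit:
{"fn": "send_rows", "kwargs": {"rows": [[0,0,0,0.02,-1],[0,0,0,0,-1]]}}

```text
t: 21.65
ee_pos: [599.9, -17.7, 184.7]
orientation: [2.976, 1.005, 0.002]
ft_force: [5.7, -0.0, 4.4]
width: 24.0
```

```bash
python3 m.py
```

```text
21.65 [599.9 -17.7 184.7] yaw 0.651 turned 1.211 q6 0.87 F [ 5.7 -0.   4.4] M [ 0.115 -1.249  0.097] w 24.0
```

Emit:
{"fn": "send_rows", "kwargs": {"rows": [[0,0,0,0,-1]]}}

```text
t: 21.75
ee_pos: [599.9, -17.7, 184.7]
orientation: [2.976, 1.005, 0.001]
ft_force: [5.3, 0.1, 4.4]
width: 23.9
```

```bash
python3 m.py
```

```text
21.75 [599.9 -17.7 184.7] yaw 0.652 turned 1.21 q6 0.87 F [5.3 0.1 4.4] M [ 0.13  -1.285  0.134] w 23.9
```

Emit:
{"fn": "send_rows", "kwargs": {"rows": [[0,0,0,0.02,-1],[0,0,0,0.02,-1],[0,0,0,0,-1]]}}

```text
t: 22.05
ee_pos: [599.9, -17.8, 184.7]
orientation: [2.995, 0.945, 0.002]
ft_force: [5.3, 1.1, 2.8]
width: 23.9
```

```bash
python3 m.py
```

```text
22.05 [599.9 -17.8 184.7] yaw 0.611 turned 1.251 q6 0.91 F [5.3 1.1 2.8] M [ 0.133 -1.272  0.199] w 23.9
```

Emit:
{"fn": "send_rows", "kwargs": {"rows": [[0,0,0,0.02,-1],[0,0,0,0,-1]]}}

```text
t: 22.25
ee_pos: [600.0, -17.8, 184.7]
orientation: [3.005, 0.915, 0.002]
ft_force: [5.3, 0.9, 3.2]
width: 23.7
```

```bash
python3 m.py
```

```text
22.25 [600.  -17.8 184.7] yaw 0.591 turned 1.271 q6 0.93 F [5.3 0.9 3.2] M [ 0.061 -1.329  0.177] w 23.7
```

Emit:
{"fn": "send_rows", "kwargs": {"rows": [[0,0,0,0.02,-1],[0,0,0,0,-1]]}}

```text
t: 22.45
ee_pos: [600.0, -17.8, 184.7]
orientation: [3.014, 0.885, 0.002]
ft_force: [5.4, 0.8, 3.9]
width: 24.2
```

```bash
python3 m.py
```

```text
22.45 [600.  -17.8 184.7] yaw 0.571 turned 1.291 q6 0.95 F [5.4 0.8 3.9] M [ 0.071 -1.317  0.224] w 24.2
```

Emit:
{"fn": "send_rows", "kwargs": {"rows": [[0,0,0,0.02,-1],[0,0,0,0,-1]]}}

```text
t: 22.65
ee_pos: [600.0, -17.8, 184.7]
orientation: [3.022, 0.855, 0.002]
ft_force: [5.9, 0.5, 4.0]
width: 23.8
```

```bash
python3 m.py
```

```text
22.65 [600.  -17.8 184.7] yaw 0.551 turned 1.311 q6 0.97 F [5.9 0.5 4. ] M [ 0.09  -1.313  0.219] w 23.8
```

Emit:
{"fn": "send_rows", "kwargs": {"rows": [[0,0,0,0,-1]]}}

```text
t: 22.75
ee_pos: [600.0, -17.9, 184.7]
orientation: [3.022, 0.856, 0.002]
ft_force: [5.1, -0.3, 4.1]
width: 23.6
```

```bash
python3 m.py
```

```text
22.75 [600.  -17.9 184.7] yaw 0.552 turned 1.31 q6 0.97 F [ 5.1 -0.3  4.1] M [ 0.085 -1.374  0.219] w 23.6
```

Emit:
{"fn": "send_rows", "kwargs": {"rows": [[0,0,0,0.015,-1],[0,0,0,0,-1]]}}

```text
t: 22.95
ee_pos: [600.0, -17.8, 184.7]
orientation: [3.029, 0.832, 0.002]
ft_force: [5.6, 0.7, 3.0]
width: 23.9
```

```bash
python3 m.py
```

```text
22.95 [600.  -17.8 184.7] yaw 0.536 turned 1.326 q6 0.985 F [5.6 0.7 3. ] M [-0.013 -1.362  0.238] w 23.9
```

Emit:
{"fn": "send_rows", "kwargs": {"rows": [[0,0,0,0,-1]]}}

```text
t: 23.05
ee_pos: [600.0, -17.8, 184.7]
orientation: [3.028, 0.833, 0.002]
ft_force: [5.7, 0.8, 3.7]
width: 23.8
```

```bash
python3 m.py
```

```text
23.05 [600.  -17.8 184.7] yaw 0.537 turned 1.325 q6 0.985 F [5.7 0.8 3.7] M [ 0.035 -1.371  0.253] w 23.8
```

Emit:
{"fn": "send_rows", "kwargs": {"rows": [[0,0,0,0.015,-1],[0,0,0,0,-1]]}}

```text
t: 23.25
ee_pos: [600.0, -17.9, 184.7]
orientation: [3.035, 0.81, 0.002]
ft_force: [5.5, 0.2, 3.0]
width: 23.7
```

```bash
python3 m.py
```

```text
23.25 [600.  -17.9 184.7] yaw 0.522 turned 1.34 q6 1.0 F [5.5 0.2 3. ] M [ 0.056 -1.393  0.216] w 23.7
```

Emit:
{"fn": "send_rows", "kwargs": {"rows": [[0,0,0,0.015,-1],[0,0,0,0,-1]]}}

```text
t: 23.45
ee_pos: [600.1, -17.9, 184.7]
orientation: [3.041, 0.787, 0.002]
ft_force: [5.4, 0.5, 4.5]
width: 24.1
```

```bash
python3 m.py
```

```text
23.45 [600.1 -17.9 184.7] yaw 0.507 turned 1.355 q6 1.015 F [5.4 0.5 4.5] M [-0.004 -1.438  0.237] w 24.1
```

Emit:
{"fn": "send_rows", "kwargs": {"rows": [[0,0,0,0.015,-1],[0,0,0,0,-1]]}}

```text
t: 23.65
ee_pos: [600.1, -17.9, 184.7]
orientation: [3.046, 0.764, 0.002]
ft_force: [6.2, 0.1, 2.8]
width: 23.7
```

```bash
python3 m.py;python3 - <<'E'
from h import *
d=snap("scene","s14");im=cv2.resize(d["color"][155:212,220:285],None,fx=10,fy=10,interpolation=cv2.INTER_CUBIC)
cv2.imwrite("pics/s14c.png",im)
E
python3 m.py
```

```text
23.65 [600.1 -17.9 184.7] yaw 0.491 turned 1.371 q6 1.03 F [6.2 0.1 2.8] M [ 0.006 -1.403  0.202] w 23.7
23.7 [600.  -17.9 184.7] yaw 0.492 turned 1.37 q6 1.03 F [6.1 0.8 3.6] M [ 0.015 -1.403  0.205] w 23.8
```

View pics/s14c.png

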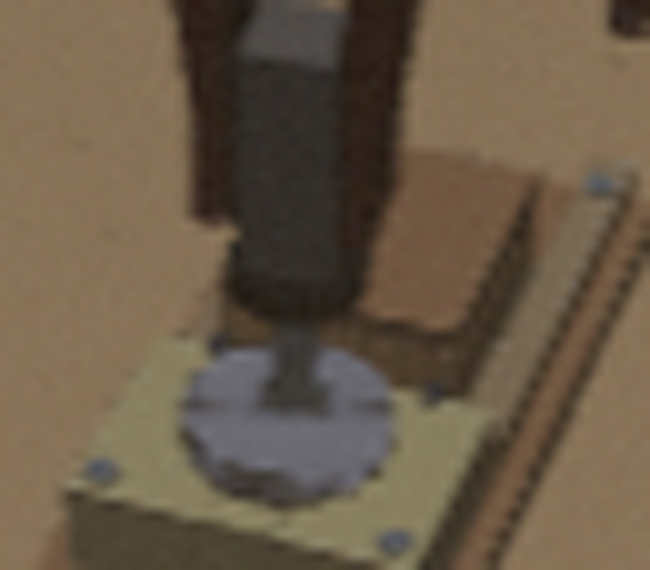

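```bash
python3 - <<'E'
from h import *
def w(n,a,b):
    d=load(n);f=lambda p:onz(d,220+(p[0]+.5)/10-.5,155+(p[1]+.5)/10-.5,46)
    A,B=f(a),f(b);v=A-B;print(n,A.round(1),B.round(1),np.degrees(np.arctan2(v[1],v[0])).round(1))
w("s13",(190,418),(388,390));w("s14",(185,405),(393,406))
E
```

```text
s13 [618.5 -32.7  46. ] [578.5  -6.8  46. ] -33.0
s14 [615.9 -37.   46. ] [582.1  -1.9  46. ] -46.0
```

Emit:
{"fn": "send_rows", "kwargs": {"rows": [[0,0,0,0.02,-1],[0,0,0,0,-1]]}}

```text
t: 23.9
ee_pos: [600.1, -17.9, 184.7]
orientation: [3.054, 0.733, 0.002]
ft_force: [5.1, 0.3, 3.4]
width: 23.7
```

```bash
python3 m.py
```

```text
23.9 [600.1 -17.9 184.7] yaw 0.471 turned 1.391 q6 1.05 F [5.1 0.3 3.4] M [ 0.025 -1.5    0.238] w 23.7
```

Emit:
{"fn": "send_rows", "kwargs": {"rows": [[0,0,0,0.02,-1],[0,0,0,0,-1]]}}

```text
t: 24.1
ee_pos: [600.1, -17.9, 184.7]
orientation: [3.061, 0.703, 0.002]
ft_force: [5.3, -0.1, 3.2]
width: 23.7
```

```bash
python3 m.py
```

```text
24.1 [600.1 -17.9 184.7] yaw 0.451 turned 1.411 q6 1.07 F [ 5.3 -0.1  3.2] M [ 0.008 -1.451  0.24 ] w 23.7
```

Emit:
{"fn": "send_rows", "kwargs": {"rows": [[0,0,0,0.02,-1],[0,0,0,0,-1]]}}

```text
t: 24.3
ee_pos: [600.1, -18.0, 184.7]
orientation: [3.068, 0.672, 0.003]
ft_force: [5.5, 0.5, 3.7]
width: 23.9
```

```bash
python3 m.py
```

```text
24.3 [600.1 -18.  184.7] yaw 0.432 turned 1.43 q6 1.09 F [5.5 0.5 3.7] M [-0.144 -1.444  0.299] w 23.9
```

Emit:
{"fn": "send_rows", "kwargs": {"rows": [[0,0,0,0,-1]]}}

```text
t: 24.4
ee_pos: [600.2, -17.9, 184.7]
orientation: [3.068, 0.673, 0.003]
ft_force: [6.2, -0.7, 3.6]
width: 24.0
```

```bash
python3 m.py
```

```text
24.4 [600.2 -17.9 184.7] yaw 0.432 turned 1.43 q6 1.09 F [ 6.2 -0.7  3.6] M [-0.104 -1.409  0.273] w 24.0
```

Emit:
{"fn": "send_rows", "kwargs": {"rows": [[0,0,0,0.015,-1],[0,0,0,0,-1]]}}

```text
t: 24.6
ee_pos: [600.2, -17.9, 184.7]
orientation: [3.073, 0.65, 0.003]
ft_force: [5.3, -0.9, 3.7]
width: 23.8
```

```bash
python3 m.py
```

```text
24.6 [600.2 -17.9 184.7] yaw 0.417 turned 1.445 q6 1.105 F [ 5.3 -0.9  3.7] M [-0.116 -1.485  0.254] w 23.8
```

Emit:
{"fn": "send_rows", "kwargs": {"rows": [[0,0,0,0,-1]]}}

```text
t: 24.7
ee_pos: [600.2, -17.9, 184.8]
orientation: [3.073, 0.65, 0.003]
ft_force: [5.9, -0.2, 3.6]
width: 23.7
```

```bash
python3 m.py
```

```text
24.7 [600.2 -17.9 184.8] yaw 0.417 turned 1.445 q6 1.105 F [ 5.9 -0.2  3.6] M [-0.109 -1.455  0.285] w 23.7
```

Emit:
{"fn": "send_rows", "kwargs": {"rows": [[0,0,0,0.015,-1],[0,0,0,0,-1]]}}

```text
t: 24.9
ee_pos: [600.2, -17.9, 184.7]
orientation: [3.077, 0.627, 0.003]
ft_force: [6.0, 0.2, 3.1]
width: 24.0
```

```bash
python3 m.py; python3 - <<'E'
from h import *
d=snap("scene","s15");im=cv2.resize(d["color"][155:212,220:285],None,fx=10,fy=10,interpolation=cv2.INTER_CUBIC)
cv2.imwrite("pics/s15c.png",im)
d=snap("wrist","w15")
E
python3 m.py
```

```text
24.9 [600.2 -17.9 184.7] yaw 0.402 turned 1.46 q6 1.12 F [6.  0.2 3.1] M [-0.118 -1.477  0.348] w 24.0
25.0 [600.2 -18.  184.7] yaw 0.402 turned 1.46 q6 1.12 F [ 6.2 -0.6  3. ] M [-0.08  -1.486  0.294] w 23.8
```

View pics/s15c.png

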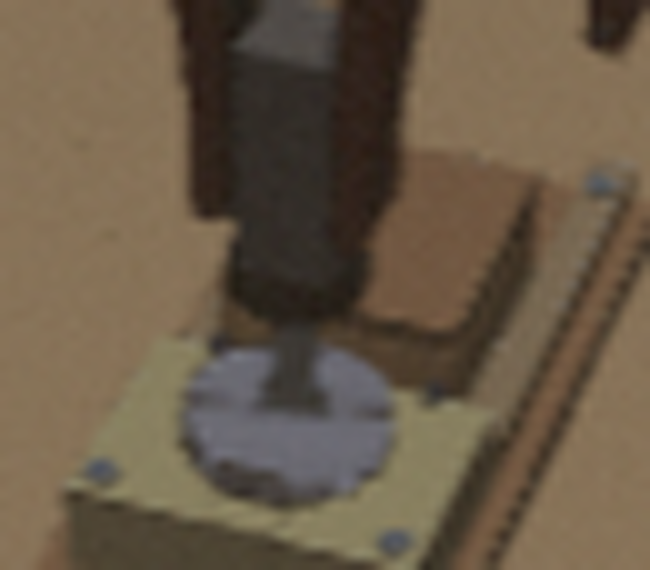

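View pics/w15.png

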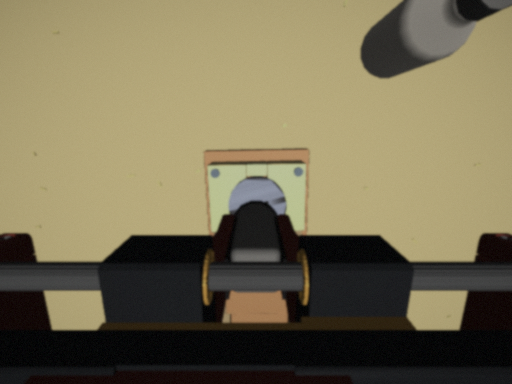

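Emit:
{"fn": "send_rows", "kwargs": {"rows": [[0,0,0,-0.04,-1],[0,0,0,-0.04,-1],[0,0,0,-0.04,-1],[0.0004,0.0002,0,-0.04,-1],[0,0,0,0,-1]]}}

```text
t: 25.5
ee_pos: [599.8, -17.6, 184.3]
orientation: [-3.018, -0.871, 0.0]
ft_force: [4.0, 2.1, 1.8]
width: 23.7
```

```bash
python3 m.py
```

```text
25.5 [599.8 -17.6 184.3] yaw 0.562 turned 1.3 q6 0.96 F [4.  2.1 1.8] M [ 0.365 -1.128  0.025] w 23.7
```

Unloaded. Lift straight out.

Emit:
{"fn": "send_rows", "kwargs": {"rows": [[0.0006,0.0002,0,-0.02,-1],[0,0,-0.002,0,-1],[0,0,-0.003,0,-1],[0,0,-0.004,0,-1],[0,0,-0.005,0,-1]]}}

```text
t: 26.0
ee_pos: [599.1, -17.6, 198.2]
orientation: [-3.009, -0.9, 0.006]
ft_force: [-0.2, -0.1, -0.7]
width: 23.9
```

```bash
python3 m.py
```

```text
26.0 [599.1 -17.6 198.2] yaw 0.582 turned 1.28 q6 0.94 F [-0.2 -0.1 -0.7] M [-0.009  0.001 -0.017] w 23.9
```

Emit:
{"fn": "send_rows", "kwargs": {"rows": [[0,0,-0.01,0,-1],[0,0,-0.02,0,-1],[0,0,-0.03,0,-1],[0,0,-0.03,0,-1],[0,0,0,0,-1]]}}

```text
t: 26.5
ee_pos: [602.1, -17.6, 293.4]
orientation: [3.007, 0.9, 0.01]
ft_force: [-0.2, 0.6, -0.5]
width: 24.1
```

```bash
python3 m.py; python3 - <<'E'
from h import *
d=snap("scene","s16");im=cv2.resize(d["color"][90:212,215:290],None,fx=4.9,fy=4.9,interpolation=cv2.INTER_CUBIC)
cv2.imwrite("pics/s16c.png",im)
print(slot(d,(600.5,-18)))
d=snap("wrist","w16")
P=cloud(d)
E
```

```text
26.5 [602.1 -17.6 293.4] yaw 0.582 turned 1.28 q6 0.94 F [-0.2  0.6 -0.5] M [-0.019 -0.002 -0.01 ] w 24.1
(array([600.55, -18.96]), np.float64(-54.6), array([ 4.9, 16.7]))
```

View pics/s16c.png

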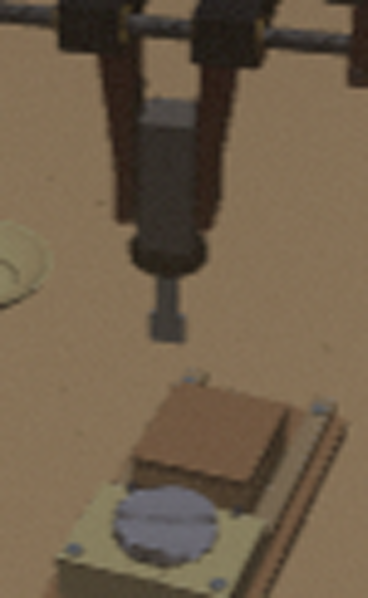

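View pics/w16.png

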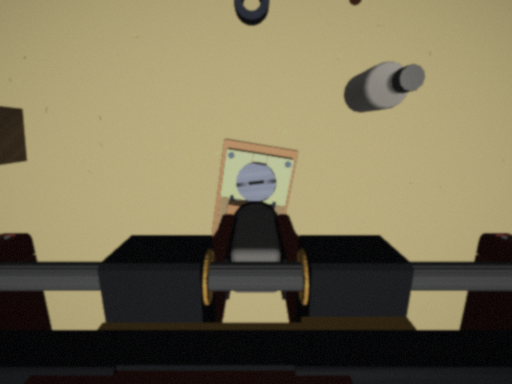

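```bash
python3 - <<'E'
from h import *
d=load("w16");print(slot(d,(598,-19)))
d=load("s16");P=cloud(d);x,y,z=P[...,0],P[...,1],P[...,2]
def cc(m):
    k,l,s,c=cv2.connectedComponentsWithStats(m.astype(np.uint8),connectivity=4);i=1+np.argmax(s[1:,4]);return l==i
fx=(abs(x-545)<140)&(abs(y+40)<95)
th=np.radians(24.2);a=(x-550)*np.cos(th)+(y+40)*np.sin(th)
for n in("scene0","s4","s16"):
  d=load(n);P=cloud(d);x,y,z=P[...,0],P[...,1],P[...,2];fx=(abs(x-545)<140)&(abs(y+40)<95);a=(x-550)*np.cos(th)+(y+40)*np.sin(th);b=-(x-550)*np.sin(th)+(y+40)*np.cos(th)
  m=cc(fx&(z>50)&(a<30)&(z<60)); print(n,rect(P,m),np.percentile(a[m],[1,50,99]).round(1))
for n in("scene0","s4","s16"):
  d=load(n);g=d["color"]
cv2.imwrite("pics/cmp.png",np.hstack([cv2.resize(load(n)["color"][158:210,222:285],None,fx=6,fy=6,interpolation=cv2.INTER_CUBIC) for n in("s4","s16")]))
E
```

```text
(array([597.97, -19.29]), np.float64(-50.3), array([ 3.9, 18.2]))
scene0 (array([522.1, -52.5]), array([73.2, 60. ]), 24.12, 419) [-64.8 -27.3   5.1]
s4 (array([538.6, -45.6]), array([74.8, 60.8]), 23.55, 444) [-46.1  -8.   24.3]
s16 (array([539.1, -43.9]), array([72. , 59.9]), 24.26, 439) [-46.3  -8.3  23.3]
```

View pics/cmp.png

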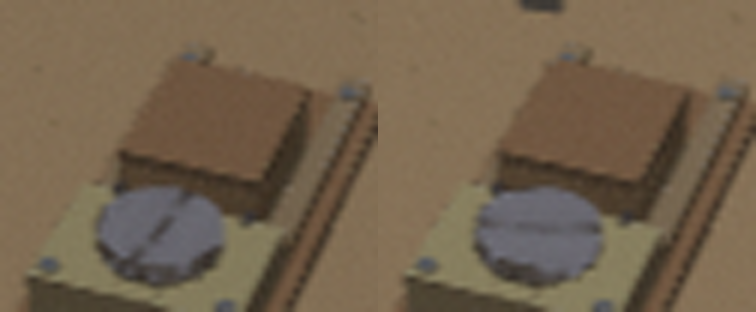

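Emit:
{"fn": "send_rows", "kwargs": {"rows": [[0.0057,-0.035,0,0,-1],[0.0057,-0.035,0,0,-1],[0.0057,-0.035,0,0,-1],[0.0057,-0.035,0,0,-1],[0.0057,-0.035,0,0,-1]]}}

```text
t: 27.1
ee_pos: [526.4, 145.2, 286.9]
orientation: [-3.01, -0.9, 0.006]
ft_force: [1.1, 0.2, -0.3]
width: 24.2
```

```bash
python3 m.py; python3 - <<'E'
from h import *
snap("top","t17");snap("scene","s17");snap("wrist","w17")
def cc(m):
    k,l,s,c=cv2.connectedComponentsWithStats(m.astype(np.uint8),connectivity=4);i=1+np.argmax(s[1:,4]);return l==i
th=np.radians(24.2);
for n in("top0","t17","scene0","s4","s17"):
  d=load(n);P=cloud(d);x,y,z=P[...,0],P[...,1],P[...,2];fx=(abs(x-545)<140)&(abs(y+40)<95);a=(x-550)*np.cos(th)+(y+40)*np.sin(th);b=-(x-550)*np.sin(th)+(y+40)*np.cos(th)
  m=cc(fx&(z>50.5)&(a<30)&(z<60)); m2=cc(fx&(z>33)&(z<43.5)&(a>25)); bb=abs(b)<25
  print(n,rect(P,m)[:2],'block a',np.median(a[m]).round(2),np.percentile(a[m],[1,99]).round(1),'cam block',rect(P,m2)[:2],np.percentile(a[m2],[1,99]).round(1))
d=load("t17");cv2.imwrite("pics/t17c.png",np.hstack([cv2.resize(load(n)["color"][180:270,235:310],None,fx=5,fy=5,interpolation=cv2.INTER_CUBIC) for n in("top0","t17")]))
E
```

```text
27.1 [526.4 145.2 286.9] yaw 0.581 turned 1.281 q6 1.237 F [ 1.1  0.2 -0.3] M [-0.026 -0.035 -0.02 ] w 24.2
top0 (array([519.9, -52.9]), array([70.2, 60. ])) block a -33.35 [-67.    1.5] cam block (array([601.3, -16.4]), array([62.3, 86. ])) [25.5 86.8]
t17 (array([537.4, -44.1]), array([70.6, 60. ])) block a -13.51 [-47.8  21. ] cam block (array([601. , -16.6]), array([62.3, 86.3])) [25.4 86.9]
scene0 (array([522.1, -52.5]), array([73.2, 60. ])) block a -27.5 [-64.8   5.1] cam block (array([603. , -16.1]), array([63.8, 86.4])) [27.8 89.6]
s4 (array([538.6, -45.6]), array([74.8, 60.8])) block a -7.92 [-46.   24.3] cam block (array([603.3, -16.4]), array([64.4, 86.5])) [26.8 89.8]
s17 (array([538.9, -43.9]), array([74.3, 61.6])) block a -8.73 [-46.3  24.2] cam block (array([602.9, -16.8]), array([64.7, 86.6])) [27.4 89.7]
```

View pics/t17c.png

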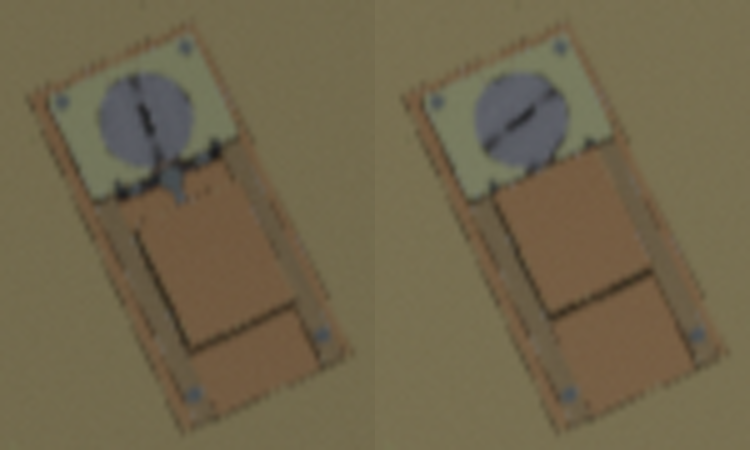

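View pics/w17.png

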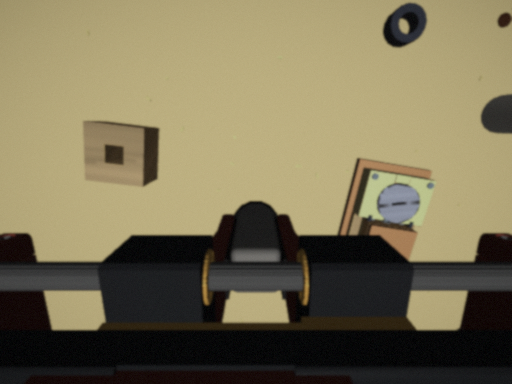

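Emit:
{"fn": "send_rows", "kwargs": {"rows": [[0.0057,-0.035,0,0,-1],[0.0057,-0.035,0,0,-1],[0.0057,-0.035,0,0,-1],[0.0057,-0.035,0,0,-1],[0.0057,-0.035,0,0,-1]]}}

```text
t: 27.75
ee_pos: [455.6, 306.2, 287.6]
orientation: [3.009, 0.899, -0.002]
ft_force: [1.1, 0.7, -0.8]
width: 23.6
```

Emit:
{"fn": "send_rows", "kwargs": {"rows": [[0,0,0,-0.14,-1],[0,0,0,-0.14,-1],[0,0,0,-0.14,-1],[0,0,0,-0.14,-1],[0,0,0,-0.14,-1]]}}

```text
t: 28.25
ee_pos: [456.2, 305.1, 287.5]
orientation: [2.513, 1.884, -0.003]
ft_force: [-0.6, -0.0, -0.1]
width: 23.9
```

Emit:
{"fn": "send_rows", "kwargs": {"rows": [[0,0,0,-0.14,-1],[0,0,0,-0.14,-1],[0,0,0,-0.14,-1],[0,0,0,-0.14,-1],[0,0,0,-0.14,-1]]}}

```text
t: 28.75
ee_pos: [456.2, 304.9, 287.5]
orientation: [-1.715, -2.632, 0.003]
ft_force: [-0.3, 0.5, -0.1]
width: 23.7
```

Emit:
{"fn": "send_rows", "kwargs": {"rows": [[0,0,0,-0.14,-1],[0,0,0,-0.14,-1],[0,0,0,0,-1],[0,0,0,0,-1]]}}

```text
t: 29.15
ee_pos: [456.1, 305.5, 287.9]
orientation: [-1.344, -2.839, 0.002]
ft_force: [0.8, 0.1, -1.4]
width: 24.0
```

```bash
python3 - <<'E'
from h import *
go(457.2,306.4,190)
d=snap("scene","s18");cv2.imwrite("pics/s18c.png",cv2.resize(d["color"][100:260,350:470],None,fx=3.7,fy=3.7,interpolation=cv2.INTER_CUBIC))
d=snap("wrist","w18");cv2.imwrite("pics/w18d.png",cv2.resize(d["color"][195:280,195:320],None,fx=6,fy=6,interpolation=cv2.INTER_CUBIC)[:600])
E
```

```text
ee [456.1 305.5 287.9] yaw 2.2571 q [ 0.57  0.33  1.81 -0.    1.   -0.12] F [ 0.8  0.1 -1.4] w 24.0
tool delta [ 0.   1.6 97.8]
```

View pics/s18c.png

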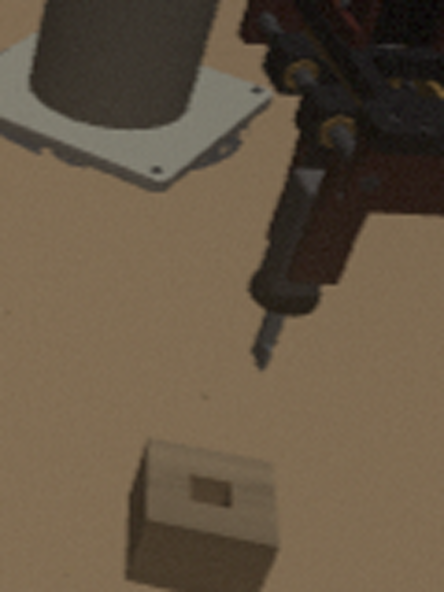

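View pics/w18d.png

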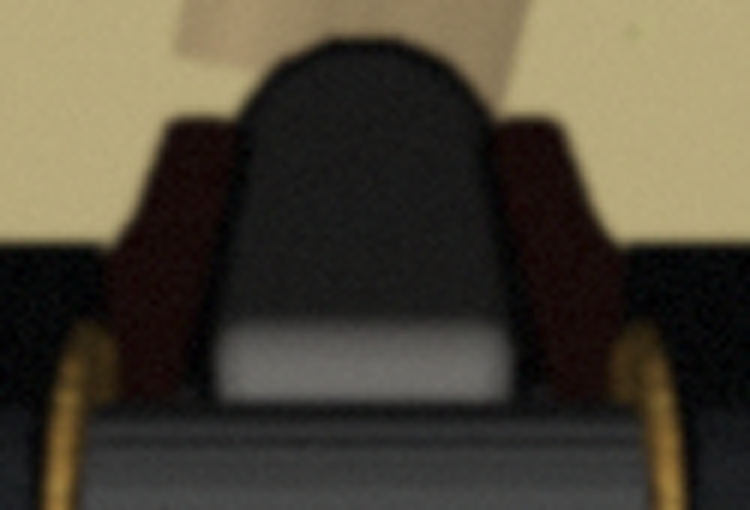

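Emit:
{"fn": "send_rows", "kwargs": {"rows": [[0,0.0014,0.02,0.003,-1],[0,0,0.03,0,-1],[0,0,0.02,0,-1],[0,0,0,0,-1],[0,0,0,0,-1]]}}

```text
t: 29.75
ee_pos: [457.0, 307.1, 218.6]
orientation: [-1.343, -2.84, 0.001]
ft_force: [0.0, -0.3, -1.3]
width: 23.5
```

```bash
python3 - <<'E'
from h import *
go(457.2,306.4,152.9)
E
```

```text
ee [457.  307.1 218.6] yaw 2.2577 q [ 0.57  0.43  1.85 -0.    0.86 -0.12] F [ 0.  -0.3 -1.3] w 23.5
tool delta [-0.7 -0.3 65.7]
```

Tip at z≈74; lower in steps into the hole.

Emit:
{"fn": "send_rows", "kwargs": {"rows": [[-0.0006,-0.0002,0.01,0,-1],[0,0,0.01,0,-1],[0,0,0.005,0,-1],[0,0,0.005,0,-1],[0,0,0,0,-1]]}}

```text
t: 30.25
ee_pos: [456.8, 306.4, 187.8]
orientation: [-1.342, -2.84, 0.002]
ft_force: [-0.4, 0.4, -1.7]
width: 23.9
```

```bash
python3 m.py
```

```text
30.25 [456.8 306.4 187.8] yaw 2.259 turned -0.397 q6 -0.119 F [-0.4  0.4 -1.7] M [-0.005 -0.153 -0.015] w 23.9
```

Emit:
{"fn": "send_rows", "kwargs": {"rows": [[0,0,0.008,0,-1],[0,0,0.008,0,-1],[0,0,0.008,0,-1],[0,0,0.006,0,-1],[0,0,0,0,-1]]}}

```text
t: 30.75
ee_pos: [456.6, 306.2, 157.3]
orientation: [-1.342, -2.84, 0.003]
ft_force: [0.7, 0.1, -0.6]
width: 24.1
```

```bash
python3 m.py
```

```text
30.75 [456.6 306.2 157.3] yaw 2.259 turned -0.397 q6 -0.119 F [ 0.7  0.1 -0.6] M [-0.016 -0.113  0.001] w 24.1
```

Emit:
{"fn": "send_rows", "kwargs": {"rows": [[0,0,0.002,0,-1],[0,0,0.001,0,-1],[0,0,0,0,-1]]}}

```text
t: 31.05
ee_pos: [457.2, 306.6, 155.6]
orientation: [1.342, 2.84, 0.0]
ft_force: [0.1, 1.0, -1.1]
width: 23.9
```

```bash
python3 m.py
```

```text
31.05 [457.2 306.6 155.6] yaw 2.259 turned -0.397 q6 -0.119 F [ 0.1  1.  -1.1] M [ 0.014 -0.1    0.012] w 23.9
```

Emit:
{"fn": "send_rows", "kwargs": {"rows": [[0,0,0.0008,0,-1],[0,0,0,0,-1]]}}

```text
t: 31.25
ee_pos: [457.2, 306.6, 154.8]
orientation: [1.342, 2.84, 0.0]
ft_force: [0.2, 0.6, -0.9]
width: 23.6
```

```bash
python3 m.py
```

```text
31.25 [457.2 306.6 154.8] yaw 2.259 turned -0.397 q6 -0.119 F [ 0.2  0.6 -0.9] M [-0.009 -0.115  0.044] w 23.6
```

Emit:
{"fn": "send_rows", "kwargs": {"rows": [[0,0,0.0005,0,-1],[0,0,0,0,-1]]}}

```text
t: 31.45
ee_pos: [457.1, 306.6, 154.2]
orientation: [-1.342, -2.84, -0.0]
ft_force: [0.4, 0.2, -1.2]
width: 24.1
```

```bash
python3 m.py
```

```text
31.45 [457.1 306.6 154.2] yaw 2.259 turned -0.397 q6 -0.119 F [ 0.4  0.2 -1.2] M [-0.022 -0.105  0.017] w 24.1
```

Emit:
{"fn": "send_rows", "kwargs": {"rows": [[0,0,0.0008,0,-1],[0,0,0.0004,0,-1],[0,0,0,0,-1]]}}

```text
t: 31.75
ee_pos: [457.1, 306.5, 152.9]
orientation: [-1.342, -2.84, 0.0]
ft_force: [0.7, -0.6, -1.1]
width: 24.0
```

Emit:
{"fn": "send_rows", "kwargs": {"rows": [[0,0,0.0005,0,-1],[0,0,0,0,-1]]}}

```text
t: 31.95
ee_pos: [457.1, 306.6, 152.6]
orientation: [1.342, 2.84, 0.0]
ft_force: [-1.5, -1.0, 2.7]
width: 24.2
```

Seated on its collar (+2.7 N). Release.

Emit:
{"fn": "send_rows", "kwargs": {"rows": [[0,0,0,0,1],[0,0,0,0,1],[0,0,0,0,1],[0,0,0,0,1],[0,0,0,0,1]]}}

```text
t: 32.45
ee_pos: [457.1, 306.6, 152.5]
orientation: [-1.342, -2.84, -0.0]
ft_force: [-1.4, 0.2, -0.1]
width: 60.4
```

Emit:
{"fn": "send_rows", "kwargs": {"rows": [[0,0,0,0,1],[0,0,0,0,1],[0,0,-0.01,0,1],[0,0,-0.03,0,1],[0,0,-0.04,0,1]]}}

```text
t: 32.95
ee_pos: [456.2, 306.0, 232.4]
orientation: [-1.341, -2.839, 0.005]
ft_force: [0.7, 0.5, 0.4]
width: 87.6
```

Emit:
{"fn": "send_rows", "kwargs": {"rows": [[-0.01,0,-0.04,0,1],[-0.03,0,-0.02,0,1],[-0.04,0,0,0,1],[-0.03,0,0,0,1],[0,0,0,0,1]]}}

```text
t: 33.45
ee_pos: [528.9, 219.4, 293.7]
orientation: [1.346, 2.837, 0.002]
ft_force: [0.0, -0.1, 0.2]
width: 87.8
```

```bash
python3 m.py; python3 - <<'E'
from h import *
snap("scene","s20");d=snap("top","t20")
P=cloud(load("s20"));x,y,z=P[...,0],P[...,1],P[...,2]
st=(abs(x-460)<45)&(abs(y-306)<45)
print("handle",rect(P,st&(z>97)&(z<125)),np.nanmax(z[st]))
print("s17 slot",slot(load("s17"),(600.5,-18)),slot(load("s20"),(600.5,-18)),slot(load("t17"),(598,-18.5)),slot(d,(598,-18.5)))
E
```

```text
33.45 [528.9 219.4 293.7] yaw 2.256 turned -0.394 q6 -0.312 F [ 0.  -0.1  0.2] M [-0.043 -0.121 -0.039] w 87.8
handle (array([460.3, 306.7]), array([24.4, 24.4]), 37.46, 226) 121.34811724244676
s17 slot (array([600.5 , -18.79]), np.float64(-50.8), array([ 5.5, 19.4])) (array([600.46, -18.5 ]), np.float64(-53.5), array([ 5.3, 19.2])) (array([598.82, -18.62]), np.float64(-51.6), array([ 4.3, 17.3])) (array([598.71, -18.49]), np.float64(-51.4), array([ 4.3, 17.7]))
```

View pics/s20.png

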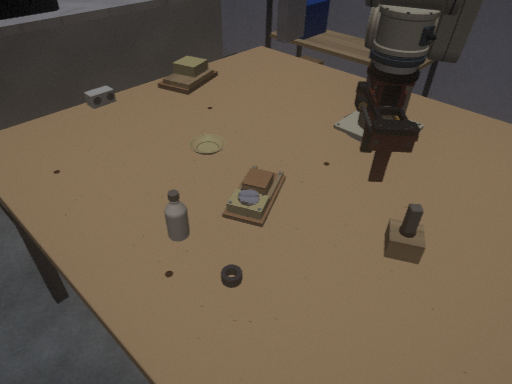

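View pics/t20.png

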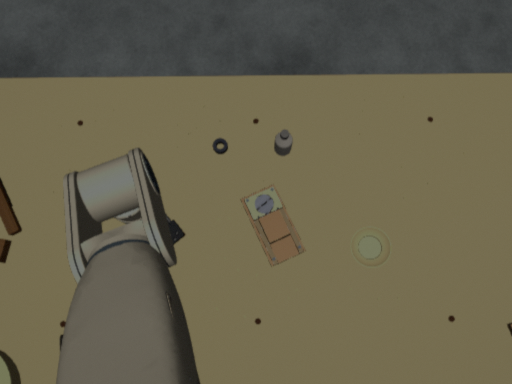

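Emit:
{"fn": "send_rows", "kwargs": {"rows": [[-0.0317,-0.0128,0,0,1],[-0.0317,-0.0128,0,0,1],[-0.0317,-0.0128,0,0,1],[-0.0317,-0.0128,0,0,1],[-0.0317,-0.0128,0,0,1]]}}

```text
t: 34.05
ee_pos: [577.8, 58.7, 292.6]
orientation: [-1.339, -2.841, 0.0]
ft_force: [0.9, 0.2, -0.3]
width: 87.7
```

Emit:
{"fn": "send_rows", "kwargs": {"rows": [[-0.0317,-0.0128,0,0,1],[-0.0317,-0.0128,0,0,1],[-0.0317,-0.0128,0.02,0,1],[-0.0317,-0.0128,0.03,0,1],[0,0,0.04,0,1]]}}

```text
t: 34.55
ee_pos: [621.2, -74.1, 203.4]
orientation: [1.342, 2.835, 0.002]
ft_force: [1.0, 0.3, -0.3]
width: 87.7
```

Emit:
{"fn": "send_rows", "kwargs": {"rows": [[0,0,0.02,0,1],[0,0,0,0,1],[0,0,0,0,1]]}}

```text
t: 34.85
ee_pos: [619.2, -70.9, 182.8]
orientation: [-1.34, -2.841, -0.0]
ft_force: [0.8, 0.5, 1.2]
width: 87.9
```

```bash
python3 m.py; python3 - <<'E'
from h import *
d=snap("wrist","w21");print(proj(d,[570,-30,54]))
cv2.imwrite("pics/w21c.png",cv2.resize(d["color"][0:230,100:380],None,fx=2.6,fy=2.6,interpolation=cv2.INTER_CUBIC))
E
```

```text
34.85 [619.2 -70.9 182.8] yaw 2.26 turned -0.398 q6 -0.822 F [0.8 0.5 1.2] M [ 0.017 -0.166 -0.023] w 87.9
[[241.07314041 131.59636549]]
```

View pics/w21c.png

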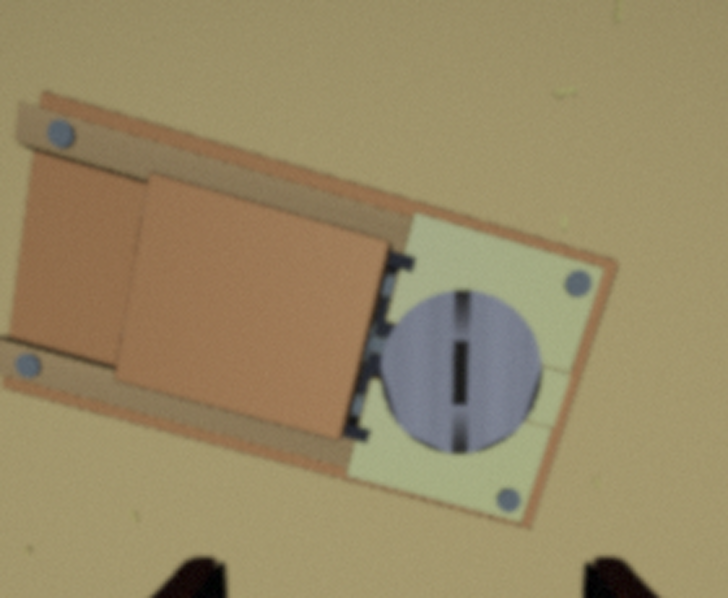

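Emit:
{"fn": "send_rows", "kwargs": {"rows": [[0,0,-0.03,0,1],[0,0,-0.04,0,1],[0,0,-0.04,0,1],[0,0,0,0,1],[0,0,0,0,1]]}}

```text
t: 35.4
ee_pos: [619.9, -71.5, 295.4]
orientation: [1.339, 2.837, 0.003]
ft_force: [-0.2, 0.0, -0.3]
width: 87.6
```

```bash
python3 m.py; python3 -c "
from workcell import ctrl
print(ctrl.close_job())"
```

```text
35.4 [619.9 -71.5 295.4] yaw 2.259 turned -0.397 q6 -0.823 F [-0.2  0.  -0.3] M [-0.076 -0.146  0.008] w 87.6
the job is handed in; nothing more can be done
None
```

The job is handed in at 35.4 s. The block is drawn up against the stop plate, and the screwdriver is back in its stand.

- **Push:** I pushed the block about 18 mm along its channel with the closed fingers. It stopped hard at about 11 N, so the last part of the push met more resistance than the plungers alone would give. I took that as the stop plate.
- **Turn:** I seated the blade in the slot and turned the cam clockwise. The torque rose from about 0.06 N m empty to about 0.30 N m, which is about 0.24 above empty and under the 0.35 that counts as forced. I stopped there, backed off within the slot's play and lifted out.
- **Screwdriver:** It sat on its collar at +2.7 N before I let go. The last scene picture showed it upright, blade down.

**Last checks:**
- The close wrist picture shows the block against the plate with no visible gap.
- The cam stayed at about 1.3 rad after the blade came out.
- The dish, nut and bottle look unmoved, and the gripper is clear of everything.

**Doubts:**
- The torque readings scatter by about 0.04 N m, and a side force of about 6 N on the blade added some friction. That makes "tight" my judgement from the average.
- The tool turned about 0.25 rad more than the cam, from play in the slot and twist of the screwdriver in the grip.
- The block ended about 3.5 mm from the stop face by the top camera. A plate that far out would come tight nearer 1.0 rad than 1.3, so either the tightening is soft or that measurement is off.

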